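# Pin the tube carrier on the mixer spindle and lock the linchpin

## Robot

A 6-joint arm with a two-finger parallel gripper is mounted at the origin on a cart in front of the work surface, level with it; the furniture and walls round the work are solid. World frame = base frame: x ahead of the robot, y to its left, z up, the work surface at z = 0. Lengths are in m, angles in rad, forces in N, time in s.
With the tool pointing down it reaches from about 0.35 to 0.975 m from the base axis. Payload 4.9 kg.
Tool frame: the origin (TCP) lies at the very end of the fingers, on their centre line; the grasp point (between the pads) lies 19 mm behind it; z points along the fingers, y is the direction in which the jaws open and shut (so a half turn about z gives the same grasp; the last joint's range is limited). The gripper opens to 85 mm and grips with 20 to 120 N. Pads are 22 mm wide; open, the fingers measure 114 mm over their backs; the gripper's body (76 mm by 85 mm) begins 54 mm behind the grasp point. The pads swing forward as they close: fully open they stand 13 mm farther back than shut.
Start: joints at [-1.297, 0.053, 1.613, -0, 1.476, -0.119], TCP at [0.239, -0.577, 0.231] pointing down, gripper open.
Joint ranges: [-3.01, 3.01], [-1.01, 2.22], [0.06, 2.58], [-1.02, 4.17], [0.09, 2.62], [-3.14, 3.14]. Speed limits (rad/s): [2.57, 2.57, 3.14, 3.14, 3.14, 3.14].

## Interface

Orientations are given as a rotation vector (axis times angle).
In Python, from station import ctrl gives the robot as it stands.
- The arm moves only by the tool step_arm, never from a script. Its argument "moves" is a list of rows, each a list of 5 numbers: the opening, from 0 (shut) to 1 (fully open), then the shift along the world's x, y, z in m, then the turn about the world's z in degrees. A call has 1 to 20 rows; each row shifts and turns the pose as measured when the row begins; what a row does not reach is not made up. A row lasts 1/8 s, in which the tool goes at most 62.5 mm and 10.7 degrees, less where a joint would pass 70% of its speed; a pose out of reach is approached as far as the arm can. A call is refused whole if a number of a shift passes 0.0625 or a number of a turn 10.7, either way. A call with a gripper value outside its range is refused whole. The fingers move at their own pace and stop on an object; "newtons" is the grip in N (left out, the last holds). Time passes only in rows, so rows that do not move let the fingers close. It gives the time, the measured TCP pose, the force and the opening at its end, in the units of the state.
- ctrl.get_obs(): the state, without advancing time (a new reading comes with each control period).
- ctrl.get_image(name): name is "scene" or "top"; returns a dict with "color" (420x560x3 uint8, red, green, blue), "camera_matrix" (3x3 intrinsics, pixels), "R" (3x3) and "t" (3): a world point X has camera coordinates R X + t. Camera axes: x right, y down, z forward; pixel columns grow to the right and rows downward; lengths in m; the calibration is good to about 2 mm. A picture is of the moment at which its call begins. There is no depth.
- ctrl.finish_job(): hands the job in, once; it reports no verdict.
Trained networks look in a picture, given as the dict that the camera call returned (one of the last four; its "shot" number tells which), for a name from the list of things; names that differ only in an ending like _2 or _b are one class to them, and where a whole thing is asked for, a point or a joint stands for the part that bears it (a point fixed in the world has none). Each returns a list of dicts, best first, with "p" (0 to 1); they miss things now and then, are a little off and sometimes report something else, mostly with a low value. They report only what shows in the picture. A call takes as long as a camera call.
- ctrl.spot_in(picture, query): "bbox" ([left, top, right, bottom] in pixels, round what is visible of it).
The state is a dict: "t": time; "q": joint angles; "dq": joint speeds; "effort": joint torques, N m; "tool_pos": TCP position; "tool_rot": TCP orientation; "contact_force": force on the tool from outside, world axes, zero at the start; "wrist_torque": the same for the moment, N m; "opening": finger opening in m.
Only numpy, scipy, OpenCV 4.12 (cv2) and the standard library are available. Lean on these libraries where they do the work, as an engineer would, in place of code of your own. Each camera call takes 0.05 s, during which the arm holds its last target.

## Task

Slide the tube carrier back along the mixer's square spindle until it bears on the sprung collar, then press the linchpin (the pin with the ring) straight down through the cross-hole in front of the carrier, its ring pointing out past the free end, until its head sits fully home on the spindle. Then swing the ring down over the spindle's end until it snaps shut under the pin. Push gently, by feel, throughout, leave everything else where it is and let go at the end.

Things in the scene. Friction and masses are not known exactly. Their poses are not given: they have to be found in the camera images.
- mixer: End-over-end mixer, fixed: white housing 110x150x123 mm, origin under its centre, x towards its back, z up. From the front face (x=-55) a level 24 mm square steel spindle runs along -x to its free end at x=-127.5; axis 85, top 97 high. On it a brass collar, front face at x=-80, is pressed outwards by a spring: 4 N plus 5 N per mm, 4.5 mm of travel.
- cross_hole (a point): Centre of the upper mouth of the vertical round cross-hole through the spindle, in its top face, at x=-115.5, z=97 mm in the mixer's frame, with its axes. Hole 12.5 mm wide with a 1 mm chamfer, 24 mm long, open below. The spindle ends 12 mm beyond it, along -x.
- carrier: Loose aluminium tube carrier (about 0.32 kg) on the spindle: hub block 32 long (x) x 76 wide (y) x 37.5 mm high with a 25.5 mm square bore, and an arm with tube clips at each side, 172 mm over all, lower than the hub. Origin: centre of the bore in its front face; x points to the mixer. It slides with friction. Touching the unpressed collar, its front is at x=+3.5 mm from the cross-hole's centre.
- linchpin: Loose steel linchpin, 0.11 kg, standing in the bored block. Origin: on the shank axis at the underside of the head (the seat); z up. Below: round shank 11 mm, straight to z=-34, then tapering to a 4.4 mm nose at z=-44. Above: flat-sided head 11 (x) x 20 (y) x 34 mm high, to be gripped on its y faces above z=10. The ring is hinged at z=6, axis y, and when open points along -x.
- lock_ring (a joint): Ring's angle on the pin (rad): 1.6 open (level, along the pin's -x), 0 shut (straight down, round the spindle, its bow just under the pin's nose). A spring holds it at either end and turns over at 0.85; moving it from open takes about 3 N down at the bow, then less; past 0.85 it snaps shut by itself. Wire 4 mm, ring 51 mm wide.
- ring_bow (a point): Middle of the ring's outer end (centre of the wire), 52.5 mm from the hinge. Open: level, in front of the pin; shut: below it.
- pin_block: Fixed wooden block 50 (x) x 96 (y) x 54 mm high with two bores 12.5 mm wide, 48 deep, at y=-26 and y=+26. Origin under its centre.
- plain_pin: Plain steel clevis pin in the block's other bore, not wanted: same shank, round flat head 20 mm wide and 8 high, no ring. Origin at the underside of its head. To be left there.
- beaker: Small glass beaker, 45 mm wide, 58 high, a bystander. Origin under its centre.
- timer: Lab timer 70x62x18 mm, lying flat, a bystander. Origin under its centre.
- driver: Small screwdriver 136 mm long, 12 thick, lying, a bystander. Origin under its middle.

How it is judged:
By the outcome, as a careful person would: the job done as asked, in the order asked, and still so for the second after the job is handed in, with the robot touching nothing.
It also fails if it takes over 72 s, if anything falls off the work surface, if the arm or the gripper's body presses on something with over 40 N, if the wrist force passes 120 N, or if a joint passes its speed limit or range.

## Working session

There is one attempt and no reset: what is moved stays moved. The work goes in short steps, Python scripts to look and compute and a tool call to move; the robot and the scene stay as the last step left them, time stands still between calls to the robot, and variables do not carry over. Pictures are saved under pics/ and viewed, and the job is handed in when it is done.

Besides the shell and the picture viewer there is one more tool, called after "Call:" by a JSON object that holds its "op" and its "data". step_arm: Moves the arm, as the interface text tells. Its arguments: {"type":"object","properties":{"moves":{"type":"array","items":{"type":"array","items":{"type":"number"}}},"newtons":{"type":"number"}},"required":["moves"]}

```bash
ls; mkdir -p pics; cat > h.py <<'E'
import numpy as np, cv2
from station import ctrl
def shot(cam,name):
    im=ctrl.get_image(cam); cv2.imwrite('pics/%s.png'%name, im['color'][:,:,::-1]); return im
def px(im,X):
    c=im['R']@np.asarray(X,float)+im['t']; p=im['camera_matrix']@c; return p[:2]/p[2]
def ray(im,uv,z):
    d=np.linalg.inv(im['camera_matrix'])@np.array([uv[0],uv[1],1.]); R=im['R']; o=-R.T@im['t']; w=R.T@d
    return o+w*(z-o[2])/w[2]
E
python3 - <<'E'
from h import *
print({k:np.round(v,3).tolist() for k,v in ctrl.get_obs().items()})
for c in('scene','top'):
    im=shot(c,c+'0'); print(c,np.round(-im['R'].T@im['t'],3),np.round(im['R'],3).tolist(),np.round(im['camera_matrix'],1).tolist())
    for n in ['mixer','carrier','linchpin','pin_block','plain_pin','beaker','timer','driver']:
        r=ctrl.spot_in(im,n); print(n,[(np.round(a['bbox']).tolist(),round(a['p'],2)) for a in r[:2]])
E
```

```text
pics
{'t': 0.0, 'q': [-1.297, 0.053, 1.614, -0.0, 1.476, -0.119], 'dq': [0.0, -0.001, 0.001, -0.0, 0.001, 0.003], 'effort': [-0.002, -39.369, -37.018, -0.0, 0.007, 0.0], 'tool_pos': [0.239, -0.577, 0.23], 'tool_rot': [-3.079, -0.613, 0.0], 'contact_force': [-0.386, -0.494, 0.185], 'wrist_torque': [-0.002, -0.005, 0.023], 'opening': 0.085}
scene [0.158 0.38  0.41 ] [[-0.888, -0.46, -0.01], [-0.163, 0.335, -0.928], [0.431, -0.822, -0.372]] [[482.5, 0.0, 273.4], [0.0, 482.5, 203.5], [0.0, 0.0, 1.0]]
mixer [([161.0, 173.0, 267.0, 244.0], 0.83), ([308.0, 204.0, 326.0, 212.0], 0.35)]
carrier [([239.0, 197.0, 277.0, 240.0], 0.9)]
linchpin [([332.0, 193.0, 364.0, 217.0], 0.72), ([305.0, 207.0, 329.0, 211.0], 0.16)]
pin_block [([311.0, 206.0, 354.0, 255.0], 0.72)]
plain_pin []
beaker [([263.0, 278.0, 291.0, 333.0], 0.61)]
timer [([272.0, 207.0, 292.0, 232.0], 0.64)]
driver [([289.0, 205.0, 332.0, 213.0], 0.52), ([275.0, 209.0, 292.0, 234.0], 0.5)]
top [ 0.377 -0.296  0.915] [[-0.016, -1.0, 0.02], [-0.988, 0.013, -0.153], [0.153, -0.022, -0.988]] [[485.0, 0.0, 275.0], [0.0, 485.0, 215.5], [0.0, 0.0, 1.0]]
mixer [([203.0, 101.0, 296.0, 190.0], 0.57)]
carrier [([330.0, 248.0, 365.0, 279.0], 0.7), ([203.0, 190.0, 300.0, 214.0], 0.69)]
linchpin [([332.0, 247.0, 365.0, 282.0], 0.77), ([205.0, 100.0, 291.0, 191.0], 0.57)]
pin_block [([291.0, 242.0, 354.0, 267.0], 0.97), ([329.0, 247.0, 366.0, 280.0], 0.56)]
plain_pin []
beaker [([158.0, 254.0, 192.0, 276.0], 0.89)]
timer [([318.0, 160.0, 360.0, 195.0], 0.75)]
driver [([366.0, 198.0, 414.0, 228.0], 0.85), ([305.0, 248.0, 314.0, 256.0], 0.38)]
```

```bash
python3 - <<'E'
import cv2
a=cv2.imread('pics/top0.png'); cv2.imwrite('pics/top0c.png',cv2.resize(a[80:300,140:440],(800,587),interpolation=cv2.INTER_CUBIC))
a=cv2.imread('pics/scene0.png'); cv2.imwrite('pics/scene0c.png',cv2.resize(a[160:340,150:390],(800,600),interpolation=cv2.INTER_CUBIC))
E
```

```text
(no output)
```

View pics/top0c.png

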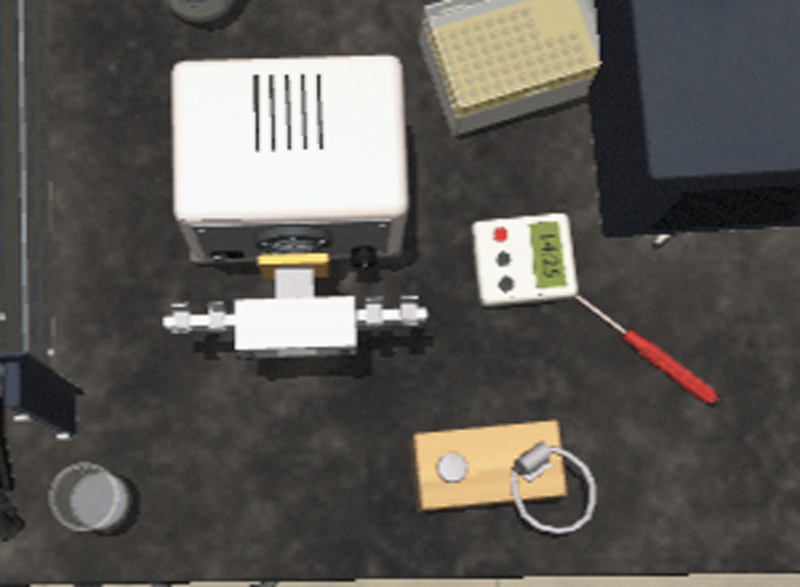

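View pics/scene0c.png

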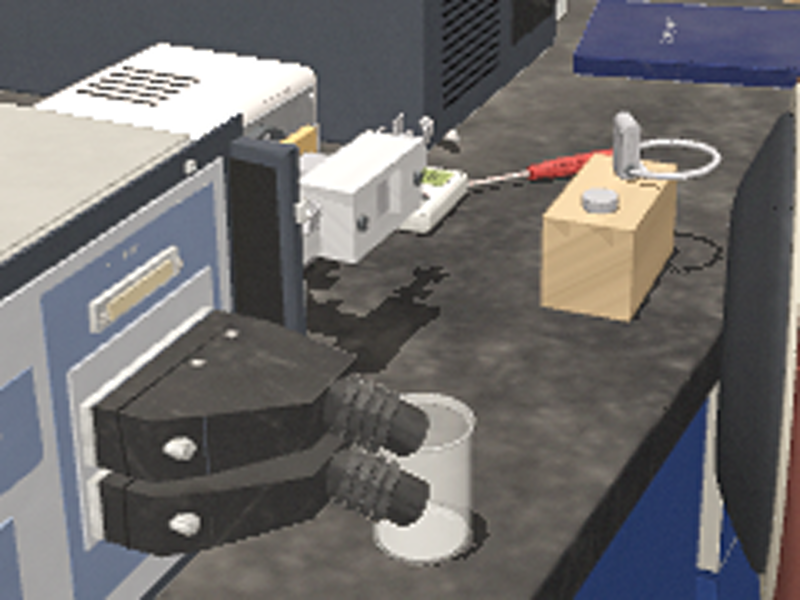

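View pics/top0.png

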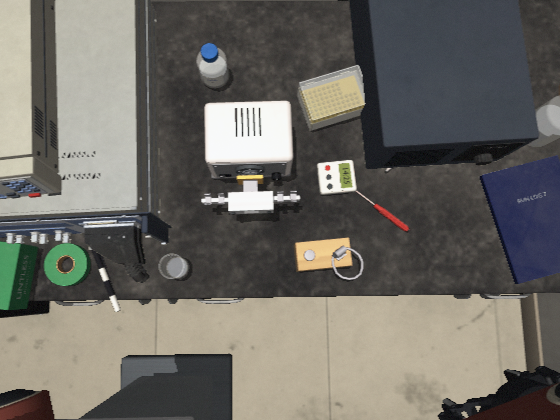

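View pics/scene0.png

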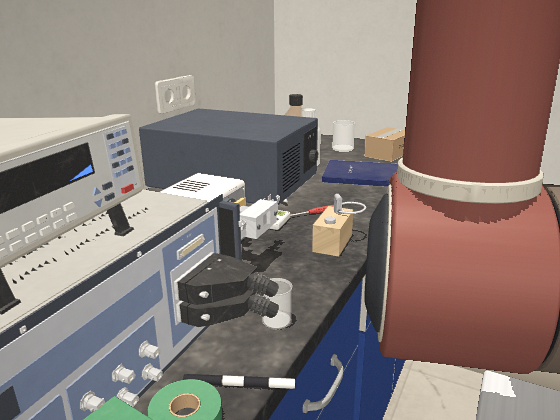

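The top view shows the mixer at about (250,140) with the hub at (250,201). The pin block is at (323,255) and the linchpin head at (340,252), its ring pointing right and down. Next I'll fit the poses.

```bash
cat > fit.py <<'E'
from h import *
from scipy.optimize import least_squares
def P(im,X):
    c=np.asarray(X,float)@im['R'].T+im['t']; p=c@im['camera_matrix'].T; return p[:,:2]/p[:,2:]
def pose(X,p):
    c,s=np.cos(p[2]),np.sin(p[2]); X=np.asarray(X,float)/1000
    return np.c_[p[0]+c*X[:,0]-s*X[:,1],p[1]+s*X[:,0]+c*X[:,1],X[:,2]]
def box(x0,x1,y0,y1,z0,z1):
    return [[x,y,z] for x in(x0,x1) for y in(y0,y1) for z in(z0,z1)]
E
python3 - <<'E'
from fit import *
im=shot('top','top1'); sc=shot('scene','scene1')
a=im['color'].astype(int)
def crop(im,r,n,f):
    x0,y0,x1,y1=r; c=im['color'][y0:y1,x0:x1,::-1]; cv2.imwrite('pics/%s.png'%n,cv2.resize(c,None,fx=f,fy=f,interpolation=cv2.INTER_NEAREST))
crop(im,(195,160,305,220),'hub_t',7); crop(im,(290,230,370,290),'pin_t',9); crop(sc,(230,180,300,250),'hub_s',8); crop(sc,(305,185,370,260),'pin_s',8)
for b in [(20,20)]:
    pass
print(ray(im,(250,201),.104),ray(im,(340,252),.08))
E
```

```text
[ 0.52779662 -0.27207456  0.104     ] [ 0.44075011 -0.42599774  0.08      ]
```

View pics/hub_t.png

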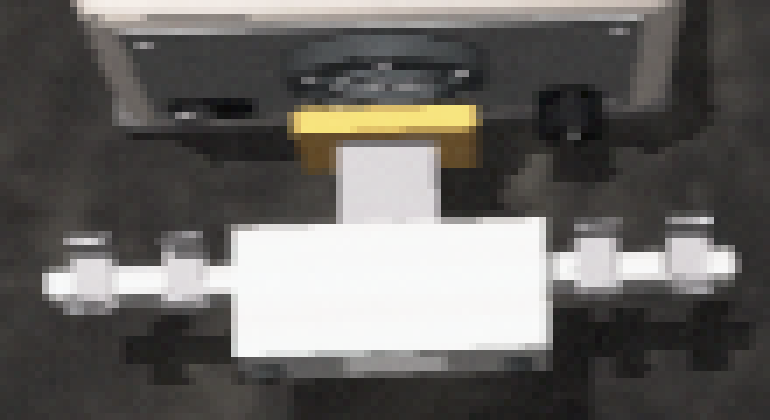

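View pics/pin_t.png

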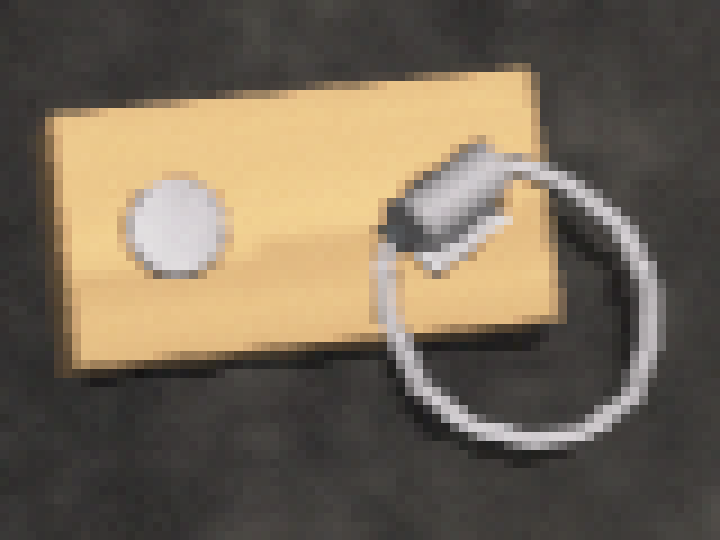

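View pics/hub_s.png

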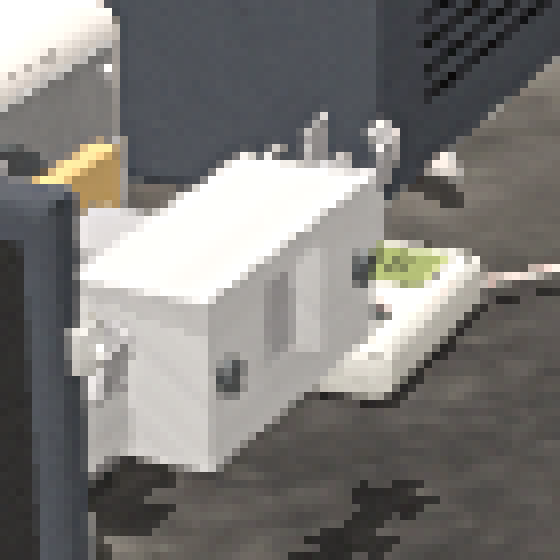

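View pics/pin_s.png

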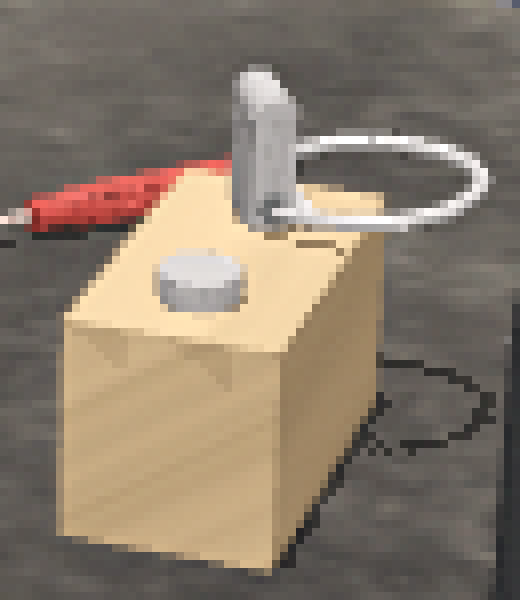

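```bash
cat > m.py <<'E'
from fit import *
im=ctrl.get_image('top'); sc=ctrl.get_image('scene')
# clicked points in top: crop(195,160,f7)
t=lambda u,v:(195+u/7-.5,160+v/7-.5)
s=lambda u,v:(230+u/8-.5,180+v/8-.5)
# carrier/hub
hubT={(0,1):t(232,356),(0,-1):t(550,349),(1,1):t(232,227),(1,-1):t(546,217)}
hubS={(0,1,1):s(212,303),(0,1,-1):s(214,468),(0,-1,1):s(381,178),(1,1,1):s(82,270)}
spL=[t(337,150),t(337,220)]; spR=[t(440,150),t(440,218)]
def res(p):
    x,y,yaw,off,zc=p[:5]; dt=p[5:7]; ds=p[7:9]
    r=[]
    for (a,b),uv in hubT.items():
        r+=list(P(im,pose([[-115.5+off*1000+32*a,38*b,85+zc*1000+18.75]],(x,y,yaw)))[0]-uv)
    for (a,b,c),uv in hubS.items():
        r+=list((P(sc,pose([[-115.5+off*1000+32*a,38*b,85+zc*1000+18.75*c]],(x,y,yaw)))[0]-uv)-ds)
    for L,sg in((spL,12),(spR,-12)):
        q=P(im,pose([[-85,sg,97],[-60,sg,97]],(x,y,yaw))); d=q[1]-q[0]; d/=np.linalg.norm(d); n=np.array([-d[1],d[0]])
        for uv in L: r.append((uv-q[0])@n)
    # mixer housing
    for uv,X in MIX: r+=list(P(im,pose([X],(x,y,yaw)))[0]-uv)
    r+=list(p[7:9]*.5)
    return np.array(r)
# housing edges: base front corners on floor
MIX=[(t(121,127),(-55,75,0)),(t(672,113),(-55,-75,0))]
f=least_squares(res,[.643,-.27,0,-.01,0,0,0,0,0],loss='soft_l1')
print(np.round(f.x,4),np.round(res(f.x),1))
p=f.x
print('hole',pose([[-115.5,0,97]],p[:3]), 'yawdeg',np.degrees(p[2]))
# back corners of housing predicted
print(P(im,pose(box(-55,55,-75,75,0,123),p[:3])).round(1).tolist())
E
python3 m.py
```

```text
[ 0.65   -0.271   0.0125 -0.0216 -0.001   0.9629 -0.2376 -0.4706 -0.277 ] [ 0.4  0.  -0.3 -0.1  0.1 -0.1 -0.2  0.3  0.1 -0.3  0.4  0.2  0.1 -0.5
 -0.9  0.5 -0.3 -0.5  0.5  0.2  0.5 -0.1 -0.6  0.1 -0.2 -0.1]
hole [[ 0.53445961 -0.27239631  0.097     ]] yawdeg 0.7154596344985329
[[289.9, 175.7], [293.6, 158.7], [212.3, 177.6], [204.3, 160.7], [288.1, 121.3], [291.4, 96.6], [211.8, 122.9], [203.9, 98.3]]
```

```bash
cat > pinfit.py <<'E'
from fit import *
im=ctrl.get_image('top'); sc=ctrl.get_image('scene')
t=lambda u,v:(290+u/9-.5,230+v/9-.5)
s=lambda u,v:(305+u/8-.5,185+v/8-.5)
BT=[(t(47,113),(25,48,54)),(t(535,67),(25,-48,54)),(t(562,320),(-25,-48,54)),(t(75,372),(-25,48,54))]
BS=[(s(66,318),(25,48,54)),(s(283,350),(-25,48,54)),(s(383,198),(-25,-48,54)),(s(62,535),(25,48,0)),(s(272,572),(-25,48,0))]
def rb(p):
    r=[P(im,pose([X],p))[0]-uv for uv,X in BT]+[P(sc,pose([X],p))[0]-uv-p[3:5] for uv,X in BS]+[p[3:5]*.3]
    return np.concatenate(r)
f=least_squares(rb,[.43,-.4,0,0,0],loss='soft_l1'); b=f.x; print('block',b.round(4),np.degrees(b[2]),rb(b).round(1))
print('bores',pose([[0,-26,54],[0,26,54]],b))
# ring, from top (outer-end pixels) : bow etc. ring width 51 outer -> centre radius ~23.5
# wire middle points of far half, crop coords
W=[(640,250),(653,300),(640,365),(600,415),(530,440),(460,422),(415,375),(390,320)]
def rr(p):
    # pin x,y,yaw; ring height 60 ; ring circle radius 23.5 centre at 29 from hinge
    c=pose([[-29,0,60]],p)[0]; out=[]
    for w in W:
        X=ray(im,t(*w),.060); out.append((np.hypot(*(X-c)[:2])-.0235)*1000)
    return np.array(out)
def rr2(c): return np.array([(np.hypot(*(ray(im,t(*w),.06)[:2]-c[:2]))-c[2])*1000 for w in W])
g=least_squares(rr2,[.40,-.44,.0235]); print('ringcircle',g.x.round(4),rr2(g.x).round(1))
bo=pose([[0,-26,54]],b)[0]; d=bo[:2]-g.x[:2]; print('dist',np.hypot(*d),'yaw',np.degrees(np.arctan2(d[1],d[0])))
# head top long axis: ends
e1=ray(im,t(397,225),.088);e2=ray(im,t(490,152),.088);d=e1-e2;print('head axis yaw',np.degrees(np.arctan2(d[1],d[0]))-90, np.hypot(*d[:2]), (e1+e2)/2)
E
python3 pinfit.py
```

```text
block [ 0.4402 -0.4003  0.0884  0.4568 -0.579 ] 5.067486639239526 [ 0.3  0.4 -0.7  0.1 -0.1 -0.2  0.3 -0.3 -0.2  0.1 -0.1  0.3  0.5 -0.2
 -0.3 -0.1  0.1 -0.1  0.1 -0.2]
bores [[ 0.44251211 -0.42618365  0.054     ]
 [ 0.437919   -0.3743869   0.054     ]]
ringcircle [ 0.4219 -0.4417  0.0258] [ 0.1 -0.  -0.2  0.   0.3  0.1 -0.6  0.3]
dist 0.02580364353774189 yaw 36.82891321560283
head axis yaw 36.7772609279134 0.02277529159522026 [ 0.44284171 -0.42276848  0.088     ]
```

Call:
{"op": "step_arm", "data": {"moves": [[1, 0.032, 0.043, 0, -3.1], [0.4, 0.032, 0.043, 0, -3.1], [0.4, 0.032, 0.043, 0, -3.1], [0.4, 0.032, 0.043, 0, -3.1], [0.4, 0.032, 0.043, 0, -3.1], [0.4, 0.032, 0.043, 0, -3.1], [0.4, 0.032, 0.043, 0, -3.1], [0.4, 0, 0, 0, 0], [0.4, 0, 0, 0, 0]], "newtons": 30}}

```text
t: 2.33
tool_pos: [0.468, -0.2675, 0.2324]
tool_rot: [3.139, -0.001, 0.004]
contact_force: [-0.2, 0.2, 0.0]
opening: 0.0344
```

Call:
{"op": "step_arm", "data": {"moves": [[0.4, 0, -0.0055, -0.05, 0.7], [0.4, 0, 0, -0.055, 0], [0.4, 0, 0, -0.055, 0], [0.4, 0, 0, 0, 0], [0.4, 0, 0, 0, 0]]}}

```text
t: 2.95
tool_pos: [0.4664, -0.2805, 0.0735]
tool_rot: [3.132, 0.007, 0.013]
contact_force: [0.7, -0.3, 0.5]
opening: 0.0343
```

```bash
python3 - <<'E'
from h import *
im=shot('top','t2'); cv2.imwrite('pics/t2c.png',cv2.resize(im['color'][150:270,180:340,::-1],None,fx=5,fy=5,interpolation=cv2.INTER_CUBIC))
o=ctrl.get_obs();print(o['tool_pos'],o['tool_rot'],o['contact_force'])
E
```

```text
[ 0.46619232 -0.28026629  0.07335771] [3.13212616 0.00675026 0.01275061] [-0.31069641 -1.18872374 -0.34353382]
```

View pics/t2c.png

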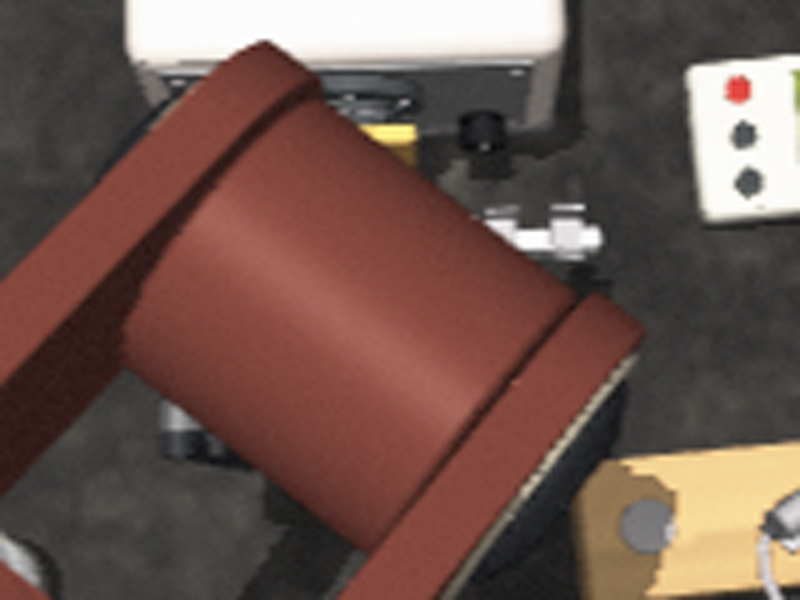

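Call:
{"op": "step_arm", "data": {"moves": [[0.4, 0, 0.0075, 0, 0.4], [0.4, 0, 0, 0, 0]]}}

```text
t: 3.25
tool_pos: [0.4683, -0.2743, 0.0779]
tool_rot: [3.128, 0.018, 0.022]
contact_force: [-0.1, -0.0, 0.0]
opening: 0.0341
```

```bash
python3 - <<'E'
from h import *
im=shot('scene','s2'); cv2.imwrite('pics/s2c.png',cv2.resize(im['color'][130:260,180:360,::-1],None,fx=4.4,fy=4.4,interpolation=cv2.INTER_CUBIC))
o=ctrl.get_obs();print(o['tool_pos'],o['tool_rot'],o['contact_force'])
E
```

```text
[ 0.46851856 -0.27461113  0.07808511] [3.12714366 0.01762428 0.02234405] [-0.34166141 -0.368439    1.36333673]
```

View pics/s2c.png

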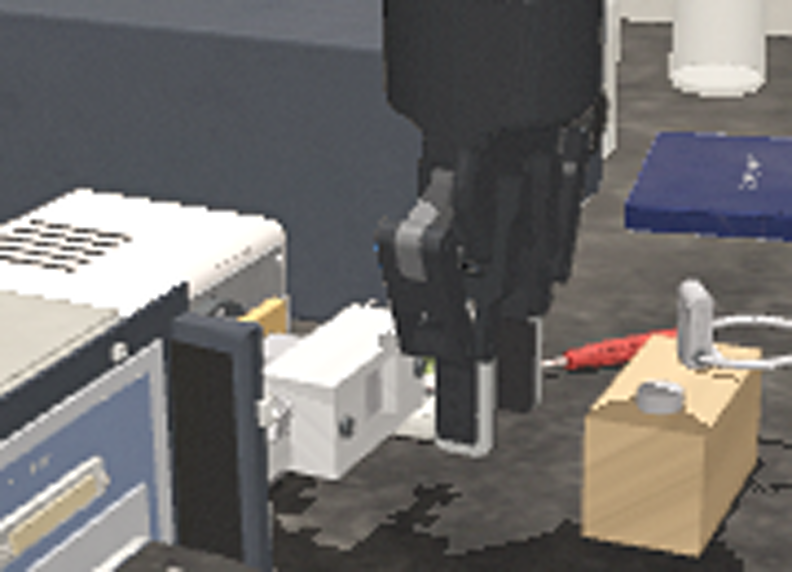

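Call:
{"op": "step_arm", "data": {"moves": [[0.4, 0.004, 0, -0.004, 0], [0.4, 0.004, 0, 0, 0], [0.4, 0.004, 0, 0, 0], [0.4, 0.004, 0, 0, 0], [0.4, 0.004, 0, 0, 0], [0.4, 0.004, 0, 0, 0], [0.4, 0.003, 0, 0, 0]]}}

```text
t: 4.18
tool_pos: [0.4981, -0.2747, 0.0746]
tool_rot: [3.126, 0.019, 0.024]
contact_force: [0.9, -0.3, -0.1]
opening: 0.0344
```

```bash
python3 - <<'E'
from h import *
o=ctrl.get_obs();print(o['tool_pos'],o['tool_rot'],o['contact_force'])
E
```

```text
[ 0.49811422 -0.27473424  0.07464344] [3.12621048 0.0186296  0.02419941] [ 0.85952094 -0.32180768 -0.14883533]
```

Call:
{"op": "step_arm", "data": {"moves": [[0.4, 0.002, 0.0015, 0, 0], [0.4, 0.002, 0, 0, 0], [0.4, 0.002, 0, 0, 0], [0.4, 0.002, 0, 0, 0], [0.4, 0.002, 0, 0, 0]]}}

```text
t: 4.8
tool_pos: [0.5074, -0.2731, 0.0745]
tool_rot: [3.127, 0.019, 0.019]
contact_force: [-1.1, -0.7, 0.9]
opening: 0.034
```

Call:
{"op": "step_arm", "data": {"moves": [[0.4, 0.002, 0, 0, 0], [0.4, 0.002, 0, 0, 0], [0.4, 0.002, 0, 0, 0], [0.4, 0.002, 0, 0, 0]]}}

```text
t: 5.3
tool_pos: [0.5159, -0.2732, 0.0745]
tool_rot: [3.127, 0.019, 0.018]
contact_force: [-2.9, -0.1, 2.1]
opening: 0.0342
```

Call:
{"op": "step_arm", "data": {"moves": [[0.4, 0.002, 0, 0, 0], [0.4, 0.002, 0, 0, 0], [0.4, 0.002, 0, 0, 0]]}}

```text
t: 5.68
tool_pos: [0.5222, -0.273, 0.0744]
tool_rot: [3.127, 0.019, 0.018]
contact_force: [-2.8, 0.6, 2.5]
opening: 0.0338
```

Call:
{"op": "step_arm", "data": {"moves": [[0.4, 0.0015, 0, 0, 0], [0.4, 0.0015, 0, 0, 0]]}}

```text
t: 5.92
tool_pos: [0.5233, -0.2731, 0.0745]
tool_rot: [3.127, 0.02, 0.008]
contact_force: [-9.3, 0.2, 6.3]
opening: 0.0342
```

Call:
{"op": "step_arm", "data": {"moves": [[0.4, 0.0012, 0, 0, 0], [0.4, 0.001, 0, 0, 0]]}}

```text
t: 6.18
tool_pos: [0.5233, -0.2731, 0.0746]
tool_rot: [3.128, 0.022, -0.003]
contact_force: [-6.7, -0.2, 4.4]
opening: 0.0338
```

Call:
{"op": "step_arm", "data": {"moves": [[0.4, 0.002, 0, 0, 0], [0.4, 0.001, 0, 0, 0]]}}

```text
t: 6.42
tool_pos: [0.5235, -0.2732, 0.0746]
tool_rot: [3.129, 0.023, -0.015]
contact_force: [-6.7, 0.4, 3.6]
opening: 0.0343
```

```bash
python3 - <<'E'
from h import *
im=shot('scene','s3'); cv2.imwrite('pics/s3c.png',cv2.resize(im['color'][150:250,190:320,::-1],None,fx=6,fy=6,interpolation=cv2.INTER_CUBIC))
o=ctrl.get_obs();print(o['tool_pos'],o['tool_rot'],o['contact_force'])
E
```

```text
[ 0.52352477 -0.27315693  0.07461601] [ 3.129131    0.02346338 -0.01495447] [-7.92259918 -0.07071275  4.94739303]
```

View pics/s3c.png

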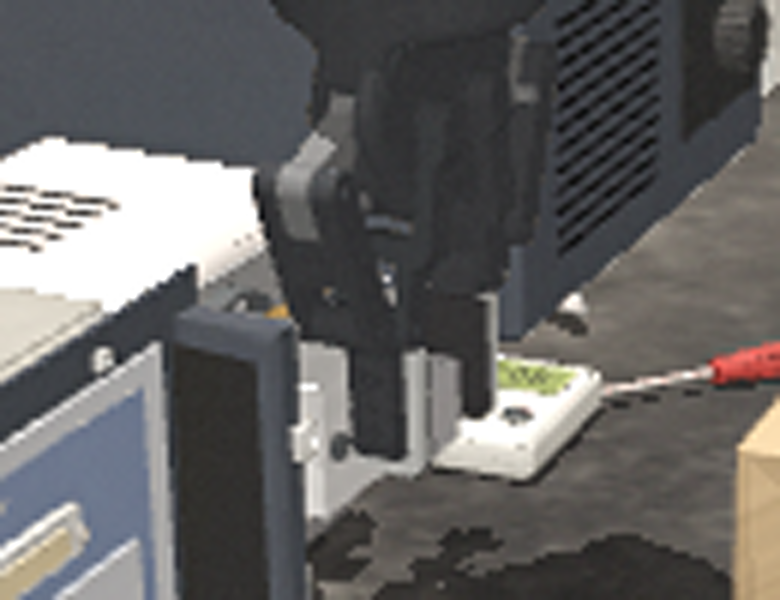

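Call:
{"op": "step_arm", "data": {"moves": [[0.4, -0.01, 0, 0, 0], [0.4, -0.02, 0, 0, 0], [0.4, -0.03, 0, 0, 0], [0.4, -0.01, 0, 0.05, 0], [0.4, 0, -0.03, 0.055, 4], [1, -0.01, -0.04, 0.04, 8], [1, -0.01, -0.04, 0, 8], [1, -0.01, -0.04, 0, 8], [1, 0, -0.02, 0, 8], [1, 0, 0, 0, 0], [1, 0, 0, 0, 0]]}}

```text
t: 7.85
tool_pos: [0.4207, -0.4462, 0.2239]
tool_rot: [2.951, 1.012, 0.01]
contact_force: [0.4, 0.7, -0.2]
opening: 0.0856
```

```bash
python3 - <<'E'
from h import *
im=shot('scene','s4'); cv2.imwrite('pics/s4c.png',cv2.resize(im['color'][170:250,220:320,::-1],None,fx=7,fy=7,interpolation=cv2.INTER_NEAREST))
im=shot('top','t4'); cv2.imwrite('pics/t4c.png',cv2.resize(im['color'][160:220,195:305,::-1],None,fx=7,fy=7,interpolation=cv2.INTER_NEAREST))
o=ctrl.get_obs();print(o['tool_pos'],o['tool_rot'],o['contact_force'],o['q'])
E
```

```text
[ 0.42084389 -0.4458881   0.2239305 ] [2.9500175  1.01464414 0.00926206] [ 0.4219156   0.30078085 -0.33629609] [-9.35182557e-01  1.47817000e-02  1.66420171e+00 -9.19658573e-04
  1.43989196e+00 -2.68176871e-02]
```

View pics/s4c.png

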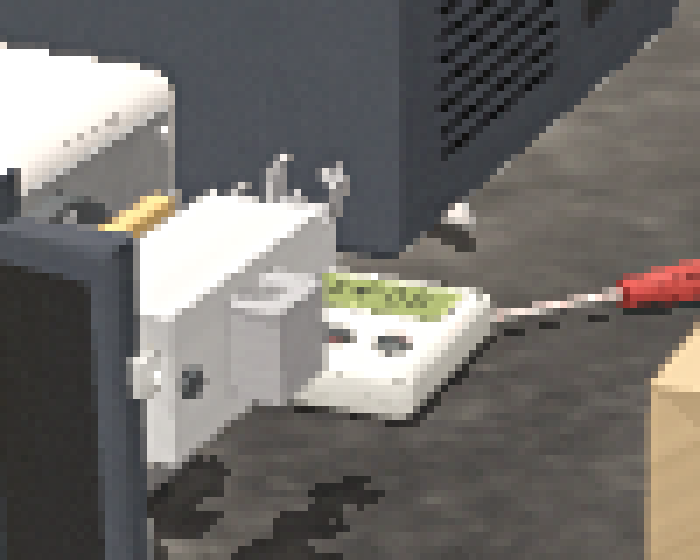

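View pics/t4c.png

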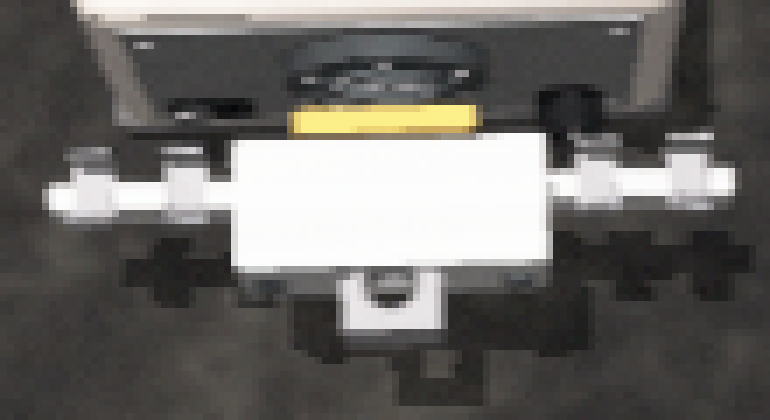

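View pics/t4.png

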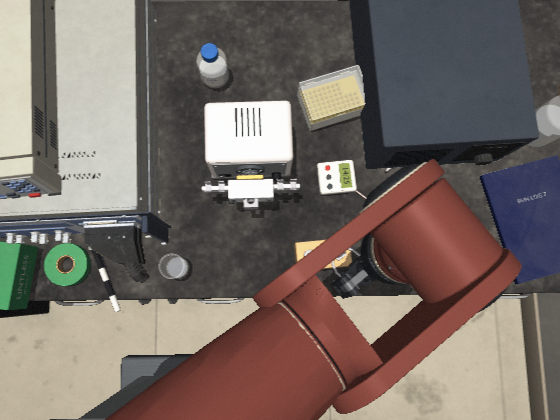

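```bash
cat > m2.py <<'E'
from fit import *
im=ctrl.get_image('top'); sc=ctrl.get_image('scene')
t=lambda u,v:(195+u/7-.5,160+v/7-.5)
s=lambda u,v:(220+u/7-.5,170+v/7-.5)
for n,uv in dict(spL=t(340,330),spR=t(444,329),hole=t(392,286),holeF=t(392,307)).items(): print(n,ray(im,uv,.097).round(4))
ob=[(im,t(340,330),(-127.5,12,97)),(im,t(444,329),(-127.5,-12,97)),(im,t(392,307),(-115.5-7.25,0,97)),(im,t(232,267),(-112,38,103)),(im,t(550,261),(-112,-38,103)),
(im,t(232,139),(-80,38,103)),(im,t(546,134),(-80,-38,103)),
(sc,s(282,317),(-127.5,12,97)),(sc,s(330,282),(-127.5,-12,97)),(sc,s(172,320),(-112,38,103)),(sc,s(333,207),(-112,-38,103)),(sc,s(284,405),(-127.5,12,73)),(sc,s(170,463),(-112,38,65.5))]
def r(p): 
    return np.concatenate([P(i,pose([X],p))[0]-uv-(p[3:5] if i is sc else 0) for i,uv,X in ob]+[p[3:5]*.5])
f=least_squares(r,[.65,-.27,.01,0,0],loss='soft_l1'); print(f.x.round(4),np.degrees(f.x[2]),r(f.x).round(1).reshape(-1,2).tolist())
print('hole',pose([[-115.5,0,97]],f.x))
E
python3 m2.py
```

```text
spL [ 0.5194 -0.2599  0.097 ]
spR [ 0.5194 -0.2853  0.097 ]
hole [ 0.5302 -0.2727  0.097 ]
holeF [ 0.525  -0.2727  0.097 ]
[ 0.6467 -0.2729 -0.0029 -0.171  -0.6789] -0.16644793017369025 [[0.4, 0.1], [-0.5, 0.1], [-0.1, 0.6], [0.3, -0.3], [-0.5, 0.1], [0.3, -0.4], [-0.1, -0.1], [0.1, -0.4], [0.2, -0.4], [-0.4, -0.3], [-1.1, 0.6], [0.2, 0.2], [0.7, 0.2], [-0.1, -0.3]]
hole [[ 0.53122205 -0.27259843  0.097     ]]
```

Call:
{"op": "step_arm", "data": {"moves": [[0.6, 0.0217, 0.0197, 0, -1.1], [0.6, 0, 0, -0.03, 0], [0.6, 0, 0, -0.04, 0], [0.6, 0, 0, 0, 0], [0.6, 0, 0, 0, 0]]}}

```text
t: 8.68
tool_pos: [0.4454, -0.4239, 0.156]
tool_rot: [2.954, 0.987, 0.013]
contact_force: [0.8, -0.6, 0.5]
opening: 0.051
```

```bash
python3 - <<'E'
from h import *
im=shot('scene','s5'); cv2.imwrite('pics/s5c.png',cv2.resize(im['color'][130:260,280:400,::-1],None,fx=4.6,fy=4.6,interpolation=cv2.INTER_CUBIC))
o=ctrl.get_obs();print(o['tool_pos'],o['tool_rot'],o['contact_force'],o['q'])
E
```

```text
[ 0.44523563 -0.42367723  0.15563452] [2.95474709 0.9866614  0.01228394] [ 0.19929894  0.45668206 -0.42900029] [-0.88063118  0.06789989  1.72620282 -0.00221927  1.31998422  0.046122  ]
```

View pics/s5c.png

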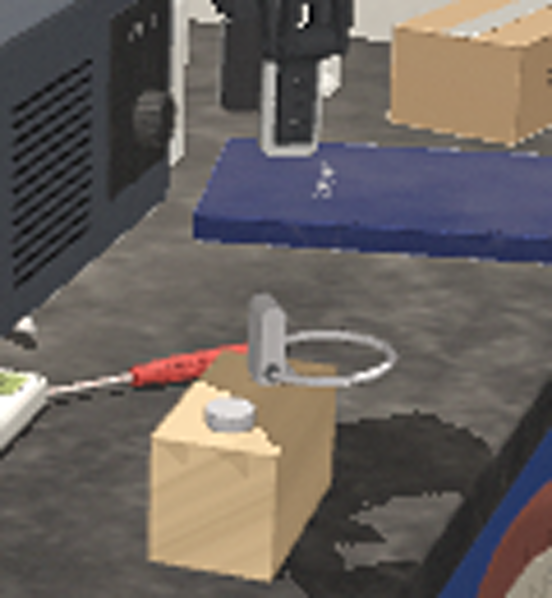

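Call:
{"op": "step_arm", "data": {"moves": [[0.6, -0.0027, -0.0025, 0, 0], [0.6, 0, 0, -0.03, 0], [0.6, 0, 0, -0.025, 0], [0.6, 0, 0, -0.01, 0], [0.6, 0, 0, 0, 0]]}}

```text
t: 9.35
tool_pos: [0.4448, -0.431, 0.098]
tool_rot: [2.943, 0.981, 0.019]
contact_force: [-0.0, 0.2, -0.1]
opening: 0.0514
```

Call:
{"op": "step_arm", "data": {"moves": [[0.6, -0.0023, 0.0048, 0, 0], [0.6, 0, 0, 0, 0], [0.6, 0, 0, 0, 0]]}}

```text
t: 9.72
tool_pos: [0.4435, -0.4274, 0.1015]
tool_rot: [2.938, 0.979, 0.022]
contact_force: [-0.7, 0.0, -0.3]
opening: 0.0513
```

Call:
{"op": "step_arm", "data": {"moves": [[0.6, 0, 0, 0, 0], [0.6, 0, 0, 0, 0]]}}

```text
t: 9.98
tool_pos: [0.4438, -0.4276, 0.1022]
tool_rot: [2.937, 0.979, 0.023]
contact_force: [-0.4, -0.5, 0.1]
opening: 0.0514
```

```bash
cat > st.py <<'E'
from h import *
from scipy.spatial.transform import Rotation as R
o=ctrl.get_obs(); M=R.from_rotvec(o['tool_rot']).as_matrix()
print('t',round(float(o['t']),2),'p',np.round(o['tool_pos'],4),'yaw',round(float(np.degrees(np.arctan2(M[1,0],M[0,0]))),2),'zdir deg',np.degrees(M[:2,2]).round(2),'tilt in tool x,y',np.degrees(M[:2,:2].T@M[:2,2]).round(2),'F',np.round(o['contact_force'],1),'op',round(float(o['opening']),4))
E
python3 st.py
```

```text
t 9.97 p [ 0.4438 -0.4276  0.1022] yaw 36.87 zdir deg [ 1.62 -2.21] tilt in tool x,y [-0.03  2.74] F [-0.4 -0.5  0.1] op 0.0514
```

Call:
{"op": "step_arm", "data": {"moves": [[0.6, 0, 0, 0.06, 0], [0.6, 0, 0, 0, 0], [0.6, 0, 0, 0, 0]]}}

```text
t: 10.35
tool_pos: [0.4434, -0.4272, 0.1624]
tool_rot: [2.939, 0.98, 0.022]
contact_force: [-0.0, 0.2, -0.7]
opening: 0.051
```

```bash
python3 st.py
```

```text
t 10.35 p [ 0.4434 -0.4272  0.1624] yaw 36.87 zdir deg [ 1.55 -2.11] tilt in tool x,y [-0.03  2.62] F [-0.   0.2 -0.7] op 0.051
```

Call:
{"op": "step_arm", "data": {"moves": [[0.6, 0, 0, -0.01, 0], [0.6, 0, 0, -0.01, 0], [0.6, 0, 0, -0.01, 0], [0.6, 0, 0, -0.01, 0], [0.6, 0, 0, 0, 0]]}}

```text
t: 10.98
tool_pos: [0.4417, -0.4251, 0.1148]
tool_rot: [2.946, 0.982, 0.018]
contact_force: [-0.3, -0.7, 0.1]
opening: 0.0511
```

```bash
python3 st.py
```

```text
t 10.97 p [ 0.4417 -0.4251  0.1148] yaw 36.86 zdir deg [ 1.27 -1.78] tilt in tool x,y [-0.05  2.18] F [-0.3 -0.7  0.1] op 0.0511
```

Call:
{"op": "step_arm", "data": {"moves": [[0.6, 0, 0, 0.05, 0], [0.6, 0, 0, 0, 0], [0.6, 0, 0, -0.01, 0], [0.6, 0, 0, -0.01, 0], [0.6, 0, 0, -0.01, 0], [0.6, 0, 0, -0.01, 0], [0.6, 0, 0, 0.04, 0], [0.6, 0, 0, 0, 0], [0.6, 0, 0, -0.01, 0], [0.6, 0, 0, -0.01, 0], [0.6, 0, 0, -0.01, 0], [0.6, 0, 0, -0.01, 0], [0.6, 0, 0, 0.04, 0], [0.6, 0, 0, 0, 0], [0.6, 0, 0, -0.01, 0], [0.6, 0, 0, -0.01, 0], [0.6, 0, 0, -0.01, 0], [0.6, 0, 0, -0.01, 0], [0.6, 0, 0, 0, 0]]}}

```text
t: 13.35
tool_pos: [0.4354, -0.4177, 0.0991]
tool_rot: [2.971, 0.99, 0.002]
contact_force: [0.4, -0.4, -0.4]
opening: 0.0512
```

```bash
python3 st.py
```

```text
t 13.35 p [ 0.4354 -0.4177  0.0991] yaw 36.84 zdir deg [ 0.25 -0.52] tilt in tool x,y [-0.11  0.57] F [ 0.4 -0.4 -0.4] op 0.0512
```

Call:
{"op": "step_arm", "data": {"moves": [[0.6, 0.007, -0.0083, 0, 0], [0.6, 0, 0, 0, 0], [0.6, 0, 0, 0, 0]]}}

```text
t: 13.72
tool_pos: [0.4435, -0.4274, 0.1001]
tool_rot: [2.969, 0.989, 0.003]
contact_force: [-0.3, 0.2, 0.1]
opening: 0.0511
```

```bash
python3 st.py
```

```text
t 13.72 p [ 0.4435 -0.4274  0.1001] yaw 36.84 zdir deg [ 0.33 -0.61] tilt in tool x,y [-0.11  0.68] F [-0.3  0.2  0.1] op 0.0511
```

Call:
{"op": "step_arm", "data": {"moves": [[0.6, 0, 0, -0.01, 0], [0.6, 0, 0, -0.01, 0], [0.6, 0, 0, -0.008, 0], [0.6, 0, 0, 0, 0]]}}

```text
t: 14.22
tool_pos: [0.4432, -0.4269, 0.0698]
tool_rot: [2.97, 0.989, 0.003]
contact_force: [0.5, -0.2, -1.2]
opening: 0.0511
```

```bash
python3 - <<'E'
import st
from h import *
im=shot('scene','s6'); cv2.imwrite('pics/s6c.png',cv2.resize(im['color'][150:260,290:390,::-1],None,fx=5.4,fy=5.4,interpolation=cv2.INTER_CUBIC))
E
```

```text
t 14.22 p [ 0.4432 -0.4269  0.0698] yaw 36.85 zdir deg [ 0.3  -0.58] tilt in tool x,y [-0.11  0.64] F [ 0.5 -0.2 -1.2] op 0.0511
```

View pics/s6c.png

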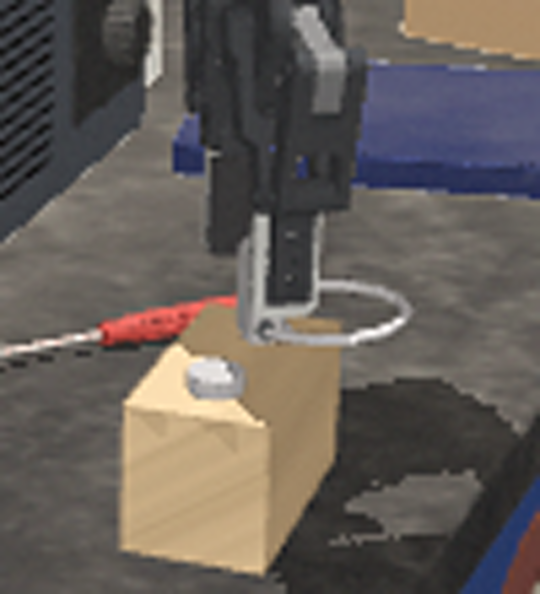

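Call:
{"op": "step_arm", "data": {"moves": [[0.4, 0, 0, -0.0015, 0], [0.3, 0, 0, 0, 0], [0.25, 0, 0, 0, 0], [0, 0, 0, 0, 0], [0, 0, 0, 0, 0], [0, 0, 0, 0, 0]], "newtons": 60}}

```text
t: 15.02
tool_pos: [0.4432, -0.4269, 0.0695]
tool_rot: [2.97, 0.99, 0.003]
contact_force: [-1.6, 1.6, 1.4]
opening: 0.0184
```

```bash
python3 st.py
```

```text
t 15.03 p [ 0.4432 -0.4269  0.0695] yaw 36.86 zdir deg [ 0.29 -0.58] tilt in tool x,y [-0.11  0.64] F [-1.6  1.6  1.4] op 0.0184
```

Call:
{"op": "step_arm", "data": {"moves": [[0, 0, 0, 0.015, 0], [0, 0, 0, 0.03, 0], [0, 0, 0, 0.03, 0], [0, 0, 0, 0.06, 0], [0, 0, 0, 0, 0], [0, 0, 0, 0, 0]]}}

```text
t: 15.78
tool_pos: [0.4442, -0.4283, 0.2126]
tool_rot: [2.963, 0.987, 0.007]
contact_force: [0.0, 0.8, -1.7]
opening: 0.0182
```

```bash
python3 - <<'E'
import st
from h import *
im=shot('scene','s7'); cv2.imwrite('pics/s7c.png',cv2.resize(im['color'][110:260,270:400,::-1],None,fx=4,fy=4,interpolation=cv2.INTER_CUBIC))
E
```

```text
t 15.78 p [ 0.4442 -0.4283  0.2126] yaw 36.84 zdir deg [ 0.6  -0.94] tilt in tool x,y [-0.08  1.11] F [ 0.   0.8 -1.7] op 0.0182
```

View pics/s7c.png

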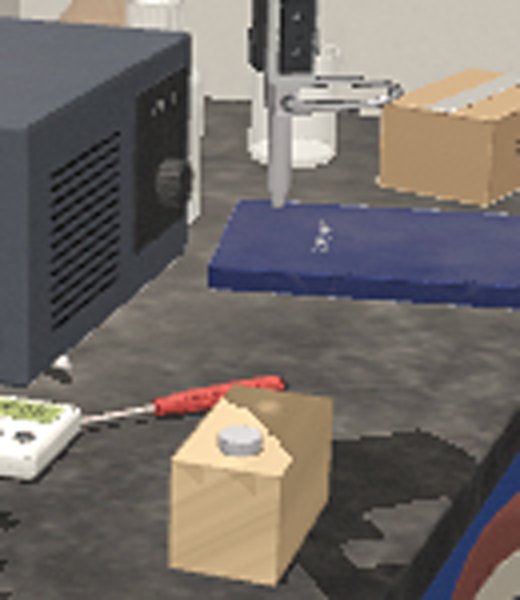

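Call:
{"op": "step_arm", "data": {"moves": [[0, 0.016, 0.03, 0, -7.3], [0, 0.016, 0.03, 0, -7.3], [0, 0.016, 0.03, 0, -7.3], [0, 0.016, 0.03, 0, -7.3], [0, 0.01, 0.02, 0, -7.3], [0, 0, 0, 0, 0], [0, 0, 0, 0, 0]]}}

```text
t: 16.7
tool_pos: [0.5166, -0.2829, 0.2032]
tool_rot: [3.13, -0.023, -0.018]
contact_force: [-0.0, -0.0, -1.3]
opening: 0.0184
```

```bash
python3 st.py
```

```text
t 16.7 p [ 0.5166 -0.2829  0.2032] yaw -0.83 zdir deg [-0.66 -0.63] tilt in tool x,y [-0.65  0.64] F [-0.  -0.  -1.3] op 0.0184
```

Call:
{"op": "step_arm", "data": {"moves": [[0, 0.0135, 0.01, 0, 1], [0, 0, 0, -0.01, 0], [0, 0, 0, -0.01, 0], [0, 0, 0, -0.008, 0], [0, 0, 0, 0, 0], [0, 0, 0, 0, 0]]}}

```text
t: 17.45
tool_pos: [0.5295, -0.2739, 0.1715]
tool_rot: [3.131, 0.005, -0.021]
contact_force: [-0.1, 0.5, -1.1]
opening: 0.0183
```

```bash
python3 st.py
```

```text
t 17.45 p [ 0.5295 -0.2739  0.1715] yaw 0.16 zdir deg [-0.78 -0.58] tilt in tool x,y [-0.78  0.58] F [-0.1  0.5 -1.1] op 0.0183
```

Call:
{"op": "step_arm", "data": {"moves": [[0, 0.0018, 0.0013, 0, 0], [0, 0, 0, 0, 0], [0, 0, 0, 0, 0]]}}

```text
t: 17.82
tool_pos: [0.5318, -0.2729, 0.1726]
tool_rot: [3.13, 0.004, -0.019]
contact_force: [-1.1, 0.7, -1.4]
opening: 0.0183
```

```bash
python3 - <<'E'
import st
from h import *
im=shot('scene','s8'); cv2.imwrite('pics/s8c.png',cv2.resize(im['color'][140:240,220:300,::-1],None,fx=6,fy=6,interpolation=cv2.INTER_NEAREST))
im=shot('top','t8'); cv2.imwrite('pics/t8c.png',cv2.resize(im['color'][150:240,190:310,::-1],None,fx=6,fy=6,interpolation=cv2.INTER_NEAREST))
E
```

```text
t 17.82 p [ 0.5318 -0.2729  0.1726] yaw 0.16 zdir deg [-0.69 -0.63] tilt in tool x,y [-0.69  0.63] F [-1.1  0.7 -1.4] op 0.0183
```

View pics/s8c.png

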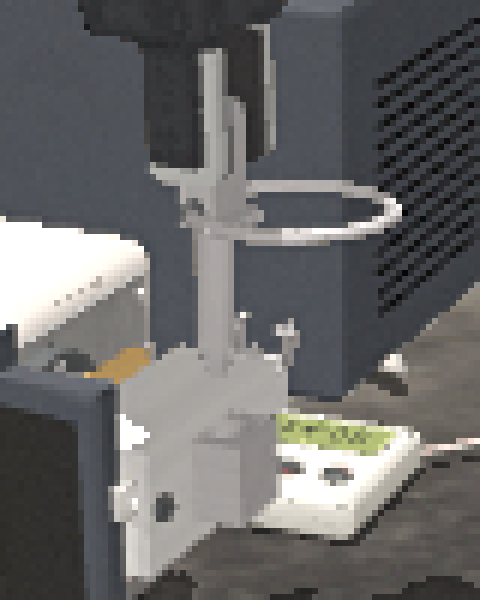

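View pics/t8c.png

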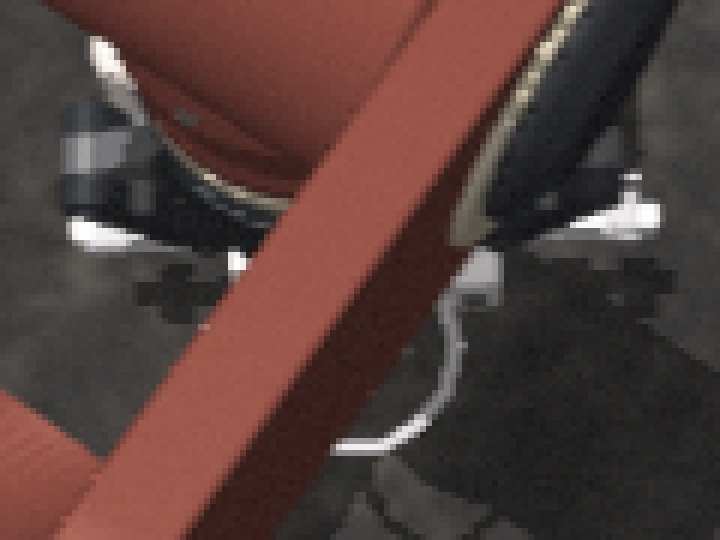

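```bash
python3 - <<'E'
from fit import *
from scipy.spatial.transform import Rotation as R
o=ctrl.get_obs(); z=R.from_rotvec(o['tool_rot']).as_matrix()[:,2]
sc=ctrl.get_image('scene')
for d in(.0155,.0155+.034,.0155+.044): 
    X=o['tool_pos']+z*d
    print(X.round(4),px(sc,X)+[.17,.68], 'crop',((px(sc,X)+[.17,.68]-[219.5,139.5])*6).round(0))
for X in [(.5312,-.2726,.097),(.5312,-.2726,.1135)]: print(((px(sc,X)+[.17,.68]-[219.5,139.5])*6).round(0))
E
```

```text
[ 0.5316 -0.2731  0.1571] [256.27650858 176.72119178] crop [221. 223.]
[ 0.5312 -0.2734  0.1231] [257.0783623  196.03215302] crop [225. 339.]
[ 0.5311 -0.2735  0.1131] [257.30937622 201.59563749] crop [227. 373.]
[226. 427.]
[225. 372.]
```

```bash
python3 - <<'E'
from fit import *
im=ctrl.get_image('top'); sc=ctrl.get_image('scene')
print(ray(im,(190+365/6-.5,150+447/6-.5),.1625), ray(im,(190+462/6-.5,150+350/6-.5),.1625))
# shank profile in scene rows
g=cv2.cvtColor(sc['color'],cv2.COLOR_RGB2GRAY)
for r in (184,188,192,196,198,200,202,203): print(r,g[r,248:266])
E
```

```text
[ 0.48030559 -0.27404266  0.1625    ] [ 0.50565507 -0.29968733  0.1625    ]
184 [ 82  82  81  81  88 159 164 169 168 163 151  76  80  80  80  83  84  84]
188 [ 86  86  85  81  88 159 163 166 168 163 150  77  82  82  84  83  82  81]
192 [ 85  83  81  83  89 157 164 166 167 160 141 112 246 133  80  82  82  81]
196 [ 82  80  82  79  87 158 165 163 166 158 144 124 141  74  80  80  81  78]
198 [150 173 172 172 171 157 159 163 164 157 167 140 151 154 151 128  82  86]
200 [167 167 166 167 169 168 162 159 162 150 148 167 166 166 167 168 165 169]
202 [168 167 168 168 167 166 165 155 156 143 166 166 167 167 169 169 170 169]
203 [167 168 167 167 166 165 165 165 167 166 167 168 167 169 171 170 169 169]
```

Call:
{"op": "step_arm", "data": {"moves": [[0, -0.0026, 0.0007, 0, 0], [0, 0, 0, -0.004, 0], [0, 0, 0, -0.004, 0], [0, 0, 0, 0, 0]]}}

```text
t: 18.58
tool_pos: [0.5286, -0.272, 0.1634]
tool_rot: [3.131, 0.004, -0.02]
contact_force: [-0.5, 0.3, -1.8]
opening: 0.0185
```

```bash
python3 - <<'E'
import st
from h import *
im=shot('scene','s9'); cv2.imwrite('pics/s9c.png',cv2.resize(im['color'][140:240,220:300,::-1],None,fx=6,fy=6,interpolation=cv2.INTER_NEAREST))
g=cv2.cvtColor(im['color'],cv2.COLOR_RGB2GRAY)
for r in (188,192,196,200,204,206,208,210): print(r,g[r,246:266])
E
```

```text
t 18.57 p [ 0.5286 -0.272   0.1634] yaw 0.15 zdir deg [-0.75 -0.6 ] tilt in tool x,y [-0.75  0.59] F [-0.5  0.3 -1.8] op 0.0185
188 [ 83  84  83  84  85  83  81  88 153 161 165 169 166 156 129  75  81  82
  83  81]
192 [ 81  83  86  87  83  83  82  87 149 163 164 169 165 159 173 132  82  81
  82  80]
196 [ 79  82  83  80  83  81  78  90 140 161 163 168 164 158 134  76  82  80
  80  77]
200 [171 168 166 167 167 168 168 167 145 157 162 167 161 152 134 168 167 166
 165 169]
204 [168 168 169 167 166 165 165 165 166 155 162 166 158 149 154 171 169 168
 169 168]
206 [167 164 165 165 162 165 165 166 166 144 153 162 154 137 171 168 169 167
 169 170]
208 [163 163 163 166 166 167 167 167 171 170 162 163 139 169 161 171 174 173
 172 171]
210 [163 165 166 168 167 170 170 170 169 168 168 165 163 157 146 134 136 144
 134 136]
```

View pics/s9c.png

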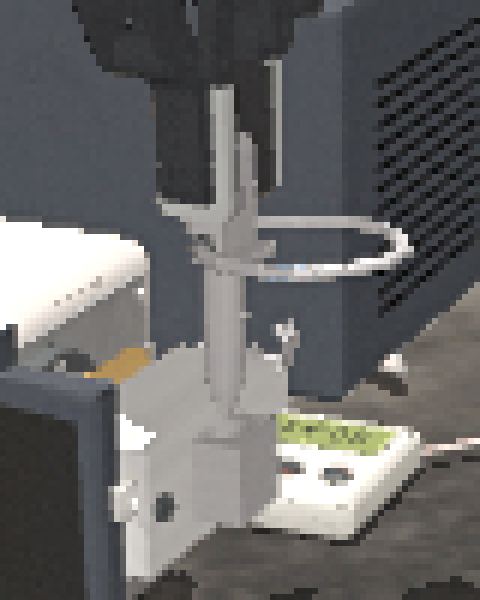

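Call:
{"op": "step_arm", "data": {"moves": [[0, 0, 0, -0.003, 0], [0, 0, 0, -0.003, 0], [0, 0, 0, -0.003, 0], [0, 0, 0, 0, 0]]}}

```text
t: 19.12
tool_pos: [0.5288, -0.272, 0.154]
tool_rot: [3.131, 0.004, -0.02]
contact_force: [-1.4, -0.3, -1.0]
opening: 0.0183
```

```bash
python3 st.py
```

```text
t 19.12 p [ 0.5288 -0.272   0.154 ] yaw 0.15 zdir deg [-0.73 -0.61] tilt in tool x,y [-0.73  0.61] F [-1.4 -0.3 -1. ] op 0.0183
```

Call:
{"op": "step_arm", "data": {"moves": [[0, 0, 0, -0.003, 0], [0, 0, 0, -0.003, 0], [0, 0, 0, 0, 0]]}}

```text
t: 19.5
tool_pos: [0.5293, -0.2727, 0.1486]
tool_rot: [3.129, 0.004, -0.018]
contact_force: [0.4, -0.3, -2.1]
opening: 0.0184
```

Call:
{"op": "step_arm", "data": {"moves": [[0, 0, 0, -0.003, 0], [0, 0, 0, -0.002, 0], [0, 0, 0, 0, 0]]}}

```text
t: 19.88
tool_pos: [0.5301, -0.2733, 0.1465]
tool_rot: [3.128, 0.004, -0.015]
contact_force: [-1.3, 0.9, -0.5]
opening: 0.0185
```

```bash
python3 st.py
```

```text
t 19.88 p [ 0.5301 -0.2733  0.1465] yaw 0.15 zdir deg [-0.55 -0.79] tilt in tool x,y [-0.55  0.79] F [-1.3  0.9 -0.5] op 0.0185
```

Call:
{"op": "step_arm", "data": {"moves": [[0, -0.001, 0.0007, -0.004, 0], [0, 0, 0, -0.003, 0]]}}

```text
t: 20.12
tool_pos: [0.5304, -0.2736, 0.1423]
tool_rot: [3.125, 0.004, -0.01]
contact_force: [-1.8, 1.8, 8.0]
opening: 0.0182
```

```bash
python3 st.py
```

```text
t 20.12 p [ 0.5304 -0.2736  0.1423] yaw 0.15 zdir deg [-0.35 -0.94] tilt in tool x,y [-0.35  0.94] F [-1.8  1.8  8. ] op 0.0182
```

```bash
python3 - <<'E'
from h import *
im=shot('scene','s10'); cv2.imwrite('pics/s10c.png',cv2.resize(im['color'][140:240,220:300,::-1],None,fx=6,fy=6,interpolation=cv2.INTER_NEAREST))
g=cv2.cvtColor(im['color'],cv2.COLOR_RGB2GRAY)
for r in (192,196,200,204,206,208,210,212): print(r,g[r,246:266])
E
```

```text
192 [ 81  83  85  84  83  85 114 125  86 103 168 137 142 142 135 131 132 137
 151 133]
196 [ 80  81  79  91  78  75 108 202 145 137 157 159 161 162 161 159 160 147
 145 141]
200 [167 167 167 168 166 166 168 167 145 161 165 169 165 154 150 167 167 166
 169 201]
204 [168 167 167 166 166 165 165 165 149 162 164 168 164 153 141 172 169 168
 168 170]
206 [166 165 165 163 164 166 166 165 148 159 164 168 163 154 140 170 168 168
 170 169]
208 [163 164 164 166 166 168 167 169 147 160 164 168 163 154 141 173 173 172
 172 179]
210 [165 165 166 167 169 170 170 169 142 157 163 168 163 153 138 135 135 123
 137 137]
212 [167 168 170 169 169 167 149 132 139 153 164 168 156 145 134 135 135 136
 139 137]
```

View pics/s10c.png

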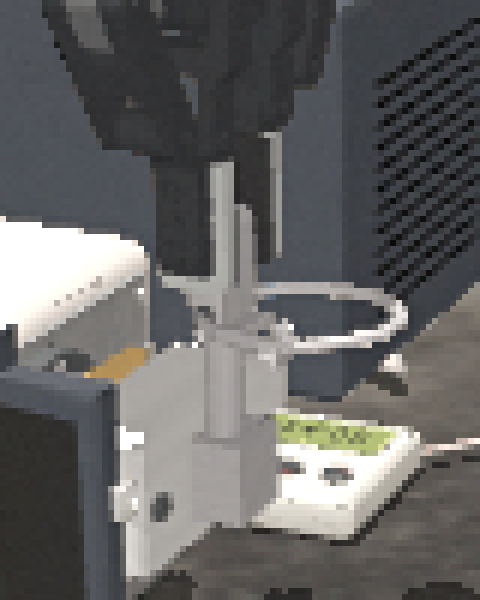

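Call:
{"op": "step_arm", "data": {"moves": [[0, 0, 0, -0.004, 0], [0, 0, 0, -0.004, 0], [0, 0, 0, -0.004, 0]]}}

```text
t: 20.55
tool_pos: [0.5306, -0.2736, 0.1338]
tool_rot: [3.125, 0.004, -0.009]
contact_force: [-4.4, 1.2, 7.6]
opening: 0.0182
```

```bash
python3 st.py
```

```text
t 20.55 p [ 0.5306 -0.2736  0.1338] yaw 0.16 zdir deg [-0.35 -0.95] tilt in tool x,y [-0.35  0.94] F [-4.4  1.2  7.6] op 0.0182
```

Call:
{"op": "step_arm", "data": {"moves": [[0, 0, 0, -0.004, 0], [0, 0, 0, -0.004, 0], [0, 0, 0, -0.004, 0]]}}

```text
t: 20.92
tool_pos: [0.5303, -0.2735, 0.1251]
tool_rot: [3.125, 0.004, -0.012]
contact_force: [-3.3, 2.6, 8.4]
opening: 0.0185
```

```bash
python3 st.py
```

```text
t 20.93 p [ 0.5303 -0.2735  0.1251] yaw 0.16 zdir deg [-0.42 -0.92] tilt in tool x,y [-0.43  0.92] F [-3.3  2.6  8.4] op 0.0185
```

Call:
{"op": "step_arm", "data": {"moves": [[0, 0, 0, -0.004, 0], [0, 0, 0, -0.004, 0]]}}

```text
t: 21.18
tool_pos: [0.5302, -0.2734, 0.1193]
tool_rot: [3.126, 0.004, -0.013]
contact_force: [-3.3, 1.1, 8.5]
opening: 0.0184
```

Call:
{"op": "step_arm", "data": {"moves": [[0, 0, 0, -0.003, 0], [0, 0, 0, -0.003, 0]]}}

```text
t: 21.42
tool_pos: [0.5304, -0.2734, 0.1179]
tool_rot: [3.126, 0.004, -0.014]
contact_force: [-8.6, 4.4, 19.2]
opening: 0.0185
```

```bash
python3 st.py
```

```text
t 21.43 p [ 0.5304 -0.2734  0.1179] yaw 0.16 zdir deg [-0.51 -0.88] tilt in tool x,y [-0.52  0.88] F [-8.6  4.4 19.2] op 0.0185
```

```bash
python3 - <<'E'
from h import *
im=shot('scene','s11'); cv2.imwrite('pics/s11c.png',cv2.resize(im['color'][140:240,220:300,::-1],None,fx=6,fy=6,interpolation=cv2.INTER_NEAREST))
E
```

```text
(no output)
```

View pics/s11c.png

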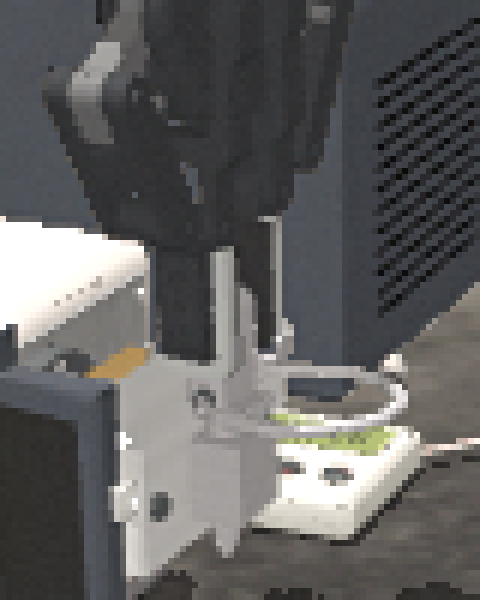

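```bash
python3 - <<'E'
from h import *
sc=ctrl.get_image('scene')
for s in (.097,.0985,.100,.1025):
  f=lambda X:((px(sc,X)+[.17,.68]-[219.5,139.5])*6).round(0)
  print(s,'nose',f((.5312,-.273,s-.044)),'hinge +y face',f((.5312,-.263,s+.006)),'bow',f((.4787,-.273,s+.006)),'headtop',f((.5312,-.263,s+.034)))
E
```

```text
0.097 nose [230. 568.] hinge +y face [209. 419.] bow [394. 438.] headtop [206. 324.]
0.0985 nose [230. 563.] hinge +y face [209. 414.] bow [394. 433.] headtop [206. 319.]
0.1 nose [230. 558.] hinge +y face [208. 409.] bow [394. 428.] headtop [206. 314.]
0.1025 nose [230. 550.] hinge +y face [208. 400.] bow [394. 420.] headtop [206. 306.]
```

Call:
{"op": "step_arm", "data": {"moves": [[0, -0.001, 0.0006, -0.004, 0], [0, 0, 0, -0.004, 0]]}}

```text
t: 21.78
tool_pos: [0.5299, -0.2731, 0.1128]
tool_rot: [3.125, 0.005, -0.012]
contact_force: [-4.7, 2.3, 7.1]
opening: 0.0183
```

```bash
python3 st.py
```

```text
t 21.77 p [ 0.5299 -0.2731  0.1128] yaw 0.18 zdir deg [-0.43 -0.94] tilt in tool x,y [-0.43  0.94] F [-4.7  2.3  7.1] op 0.0183
```

Call:
{"op": "step_arm", "data": {"moves": [[0, 0, 0, -0.003, 0], [0, 0, 0, -0.003, 0]]}}

```text
t: 22.02
tool_pos: [0.5302, -0.2731, 0.1123]
tool_rot: [3.126, 0.006, -0.013]
contact_force: [-8.8, 4.2, 16.7]
opening: 0.0183
```

```bash
python3 st.py
```

```text
t 22.02 p [ 0.5302 -0.2731  0.1123] yaw 0.2 zdir deg [-0.49 -0.92] tilt in tool x,y [-0.49  0.92] F [-8.8  4.2 16.7] op 0.0183
```

Call:
{"op": "step_arm", "data": {"moves": [[0, -0.0005, 0.0003, -0.005, 0], [0, 0, 0, -0.005, 0]]}}

```text
t: 22.28
tool_pos: [0.5305, -0.2732, 0.1122]
tool_rot: [3.125, 0.006, -0.015]
contact_force: [-12.7, 7.8, 25.8]
opening: 0.0186
```

```bash
python3 - <<'E'
import st
from h import *
im=shot('scene','s12'); cv2.imwrite('pics/s12c.png',cv2.resize(im['color'][140:240,220:300,::-1],None,fx=6,fy=6,interpolation=cv2.INTER_NEAREST))
E
```

```text
t 22.27 p [ 0.5305 -0.2732  0.1122] yaw 0.23 zdir deg [-0.53 -0.93] tilt in tool x,y [-0.53  0.93] F [-12.7   7.8  25.8] op 0.0186
```

View pics/s12c.png

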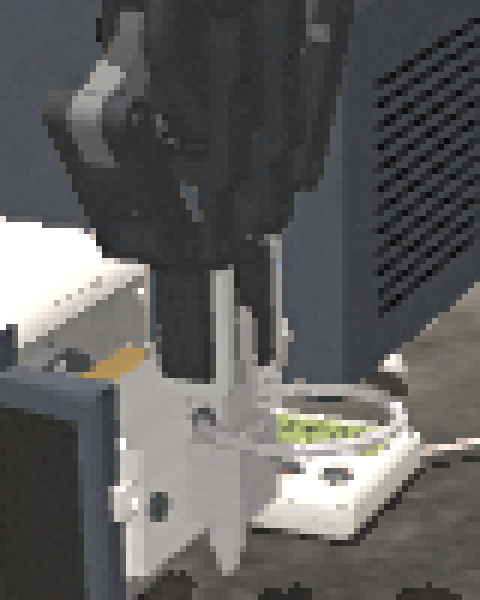

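Call:
{"op": "step_arm", "data": {"moves": [[0, 0, 0, 0.001, 0], [0.45, 0, 0, 0, 0], [0.45, 0, 0, 0, 0], [0.45, 0, 0, 0, 0], [0.45, 0, 0, 0.02, 0], [0.45, 0, 0, 0.04, 0], [0.45, -0.02, 0, 0.05, 0], [0, -0.05, -0.01, 0.0, 0], [0, -0.05, -0.02, 0.0, 0], [0, 0, -0.06, 0.0, 0], [0, 0, -0.06, 0.0, 0], [0, 0, -0.06, 0, 0], [0, 0, 0, 0, 0]]}}

```text
t: 23.95
tool_pos: [0.4064, -0.4884, 0.2395]
tool_rot: [3.113, 0.011, 0.002]
contact_force: [0.1, 0.2, -0.7]
opening: -0.0003
```

```bash
python3 - <<'E'
import st
from h import *
im=shot('scene','s13'); cv2.imwrite('pics/s13c.png',cv2.resize(im['color'][140:240,220:300,::-1],None,fx=6,fy=6,interpolation=cv2.INTER_NEAREST))
im=shot('top','t13'); cv2.imwrite('pics/t13c.png',cv2.resize(im['color'][160:230,195:305,::-1],None,fx=7,fy=7,interpolation=cv2.INTER_NEAREST))
E
```

```text
t 23.95 p [ 0.4064 -0.4884  0.2395] yaw 0.39 zdir deg [ 0.09 -1.63] tilt in tool x,y [0.08 1.63] F [ 0.1  0.2 -0.7] op -0.0003
```

View pics/s13c.png

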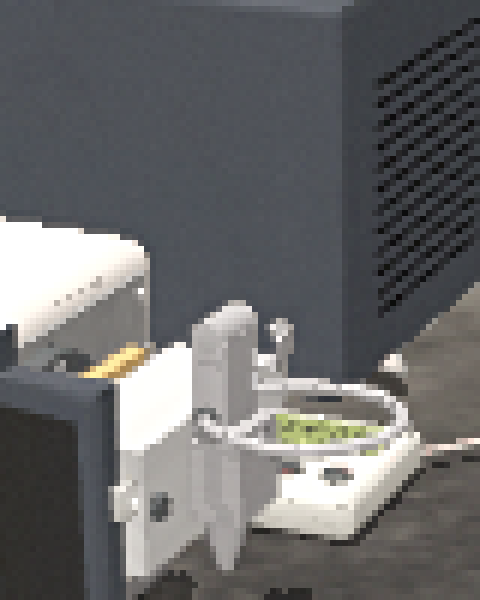

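View pics/t13c.png

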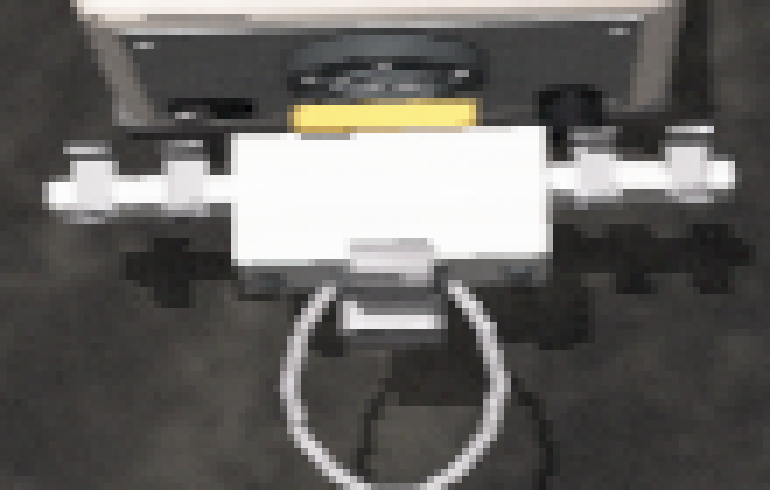

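Call:
{"op": "step_arm", "data": {"moves": [[0, 0.012, 0.041, 0, 0], [0, 0.012, 0.041, 0, 0], [0, 0.012, 0.041, 0, 0], [0, 0.012, 0.041, 0, 0], [0, 0.008, 0.02, 0, 0], [0, 0, 0, 0, 0], [0, 0, 0, 0, 0]]}}

```text
t: 24.92
tool_pos: [0.4651, -0.2877, 0.2469]
tool_rot: [3.108, 0.03, 0.016]
contact_force: [-0.4, -0.3, -0.9]
opening: 0.0002
```

```bash
python3 st.py
```

```text
t 24.93 p [ 0.4651 -0.2877  0.2469] yaw 1.1 zdir deg [ 0.6  -1.89] tilt in tool x,y [0.57 1.9 ] F [-0.4 -0.3 -0.9] op 0.0002
```

Call:
{"op": "step_arm", "data": {"moves": [[0, 0.009, 0.014, -0.02, -0.8], [0, 0, 0, -0.03, 0], [0, 0, 0, -0.03, 0], [0, 0, 0, -0.02, 0], [0, 0, 0, -0.01, 0], [0, 0, 0, 0, 0]]}}

```text
t: 25.68
tool_pos: [0.4731, -0.277, 0.1366]
tool_rot: [3.105, -0.001, 0.02]
contact_force: [0.5, 0.1, -0.9]
opening: 0.0001
```

```bash
python3 st.py
```

```text
t 25.68 p [ 0.4731 -0.277   0.1366] yaw -0.0 zdir deg [ 0.75 -2.1 ] tilt in tool x,y [0.75 2.1 ] F [ 0.5  0.1 -0.9] op 0.0001
```

Call:
{"op": "step_arm", "data": {"moves": [[0, 0.001, 0.004, 0, 0], [0, 0, 0, -0.01, 0], [0, 0, 0, -0.008, 0], [0, 0, 0, 0, 0]]}}

```text
t: 26.18
tool_pos: [0.4754, -0.2739, 0.1203]
tool_rot: [3.102, -0.001, 0.026]
contact_force: [-0.0, 0.6, 0.4]
opening: -0.0
```

```bash
python3 - <<'E'
import st
from h import *
im=shot('scene','s14'); cv2.imwrite('pics/s14c.png',cv2.resize(im['color'][120:240,220:320,::-1],None,fx=5,fy=5,interpolation=cv2.INTER_NEAREST))
f=lambda X:((px(im,X)+[.17,.68]-[219.5,119.5])*5).round(0)
print(f((.4785,-.273,.103)))
E
```

```text
t 26.18 p [ 0.4754 -0.2739  0.1203] yaw -0.01 zdir deg [ 0.96 -2.27] tilt in tool x,y [0.96 2.26] F [-0.   0.6  0.4] op -0.0
[329. 466.]
```

View pics/s14c.png

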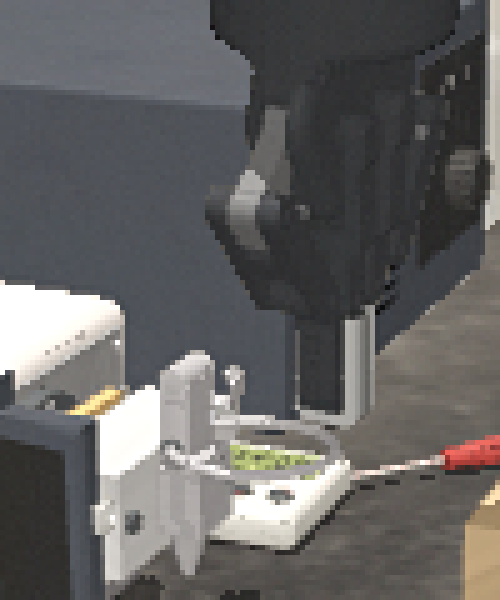

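Call:
{"op": "step_arm", "data": {"moves": [[0, -0.001, 0.0007, -0.005, 0], [0, 0, 0, -0.005, 0], [0, 0, 0, -0.005, 0], [0, 0, 0, -0.004, 0]]}}

```text
t: 26.72
tool_pos: [0.475, -0.2739, 0.1017]
tool_rot: [3.1, -0.001, 0.028]
contact_force: [-1.8, 1.6, 2.4]
opening: 0.0001
```

```bash
python3 st.py
```

```text
t 26.73 p [ 0.475  -0.2739  0.1017] yaw -0.01 zdir deg [ 1.04 -2.36] tilt in tool x,y [1.04 2.36] F [-1.8  1.6  2.4] op 0.0001
```

Call:
{"op": "step_arm", "data": {"moves": [[0, 0, 0, -0.005, 0], [0, 0.001, 0, -0.005, 0], [0, 0.001, 0, -0.005, 0]]}}

```text
t: 27.1
tool_pos: [0.4776, -0.274, 0.0864]
tool_rot: [3.1, -0.001, 0.031]
contact_force: [0.5, 1.2, 1.9]
opening: 0.0001
```

```bash
python3 - <<'E'
import st
from h import *
im=shot('scene','s15'); cv2.imwrite('pics/s15c.png',cv2.resize(im['color'][120:240,220:320,::-1],None,fx=5,fy=5,interpolation=cv2.INTER_NEAREST))
E
```

```text
t 27.1 p [ 0.4776 -0.274   0.0864] yaw -0.02 zdir deg [ 1.13 -2.37] tilt in tool x,y [1.13 2.37] F [0.5 1.2 1.9] op 0.0001
```

View pics/s15c.png

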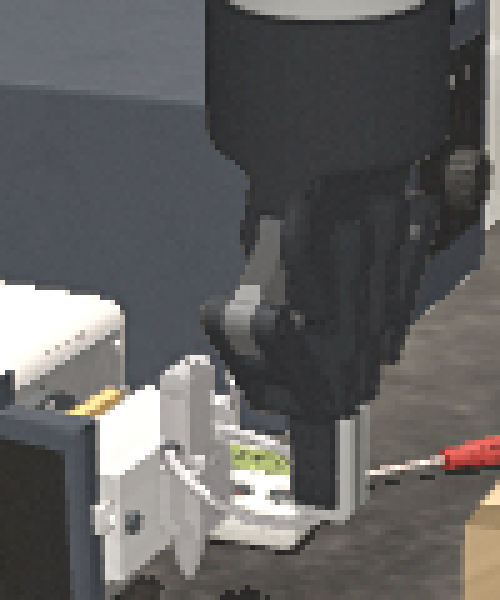

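Call:
{"op": "step_arm", "data": {"moves": [[0, 0.002, 0, -0.004, 0], [0, 0.002, 0, -0.004, 0], [0, 0.002, 0, -0.003, 0]]}}

```text
t: 27.52
tool_pos: [0.4839, -0.2738, 0.0739]
tool_rot: [3.1, -0.001, 0.03]
contact_force: [0.4, 0.5, 1.0]
opening: 0.0001
```

```bash
python3 st.py
```

```text
t 27.52 p [ 0.4839 -0.2738  0.0739] yaw -0.02 zdir deg [ 1.11 -2.35] tilt in tool x,y [1.11 2.34] F [0.4 0.5 1. ] op 0.0001
```

Call:
{"op": "step_arm", "data": {"moves": [[0, 0.001, 0, -0.003, 0], [0, 0.001, 0, -0.002, 0], [0, 0, 0, 0, 0]]}}

```text
t: 27.9
tool_pos: [0.4867, -0.2738, 0.0684]
tool_rot: [3.1, -0.001, 0.032]
contact_force: [0.5, 0.7, 1.2]
opening: -0.0001
```

```bash
python3 - <<'E'
import st
from h import *
im=shot('scene','s16'); cv2.imwrite('pics/s16c.png',cv2.resize(im['color'][120:240,220:320,::-1],None,fx=5,fy=5,interpolation=cv2.INTER_NEAREST))
E
```

```text
t 27.9 p [ 0.4867 -0.2738  0.0684] yaw -0.01 zdir deg [ 1.17 -2.35] tilt in tool x,y [1.17 2.35] F [0.5 0.7 1.2] op -0.0001
```

View pics/s16c.png

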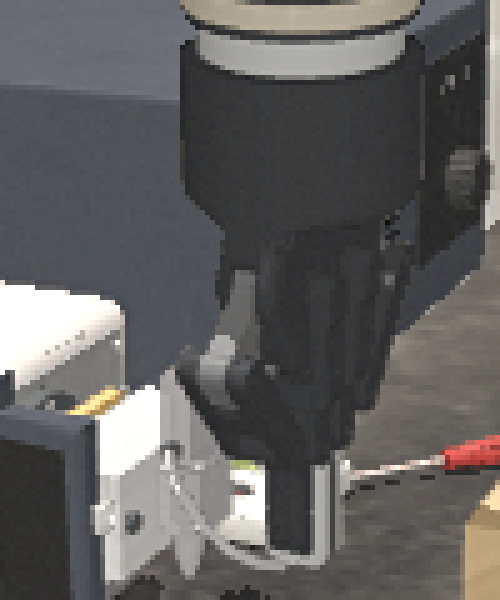

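Call:
{"op": "step_arm", "data": {"moves": [[0, 0, 0, -0.003, 0], [0, 0, 0, 0, 0]]}}

```text
t: 28.2
tool_pos: [0.4863, -0.2738, 0.0651]
tool_rot: [3.1, -0.001, 0.031]
contact_force: [-0.0, -0.8, -0.8]
opening: 0.0001
```

```bash
python3 - <<'E'
import st
from h import *
im=shot('scene','s17'); cv2.imwrite('pics/s17c.png',cv2.resize(im['color'][160:240,230:310,::-1],None,fx=7,fy=7,interpolation=cv2.INTER_NEAREST))
E
```

```text
t 28.2 p [ 0.4863 -0.2738  0.0651] yaw -0.01 zdir deg [ 1.14 -2.35] tilt in tool x,y [1.14 2.35] F [-0.  -0.8 -0.8] op 0.0001
```

View pics/s17c.png

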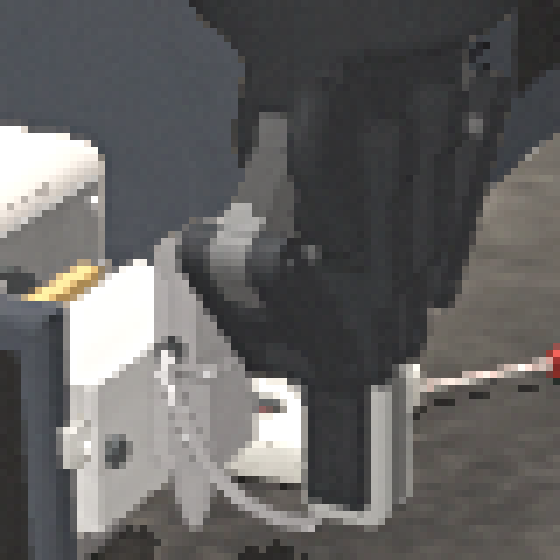

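```bash
python3 - <<'E'
from h import *
im=ctrl.get_image('scene')
f=lambda X:((px(im,X)+[.17,.68]-[229.5,159.5])*7).round(0)
for a in (1.1,1,.9,.85,.8,.7,.6): 
    print(a,'bow',f((.5305-.0525*np.sin(a),-.273,.103-.0525*np.cos(a))),'side +y',f((.5305-.028*np.sin(a),-.2495,.103-.028*np.cos(a))))
print('tip corners',[f(X) for X in ((.4973,-.26,.065),(.4753,-.26,.065))])
E
```

```text
1.1 bow [371. 461.] side +y [242. 437.]
1 bow [361. 476.] side +y [237. 446.]
0.9 bow [350. 490.] side +y [231. 453.]
0.85 bow [344. 496.] side +y [228. 457.]
0.8 bow [337. 502.] side +y [224. 460.]
0.7 bow [323. 513.] side +y [217. 466.]
0.6 bow [308. 521.] side +y [209. 471.]
tip corners [array([296., 525.]), array([379., 543.])]
```

Call:
{"op": "step_arm", "data": {"moves": [[0, 0, 0, 0.002, 0], [0, 0, 0, 0, 0]]}}

```text
t: 28.55
tool_pos: [0.4861, -0.2738, 0.0672]
tool_rot: [3.1, -0.001, 0.03]
contact_force: [0.2, 0.2, 0.0]
opening: -0.0002
```

```bash
python3 - <<'E'
import st
from h import *
im=shot('scene','s18'); cv2.imwrite('pics/s18c.png',cv2.resize(im['color'][160:240,230:310,::-1],None,fx=7,fy=7,interpolation=cv2.INTER_NEAREST))
E
```

```text
t 28.55 p [ 0.4861 -0.2738  0.0672] yaw -0.02 zdir deg [ 1.12 -2.35] tilt in tool x,y [1.12 2.35] F [0.2 0.2 0. ] op -0.0002
```

View pics/s18c.png

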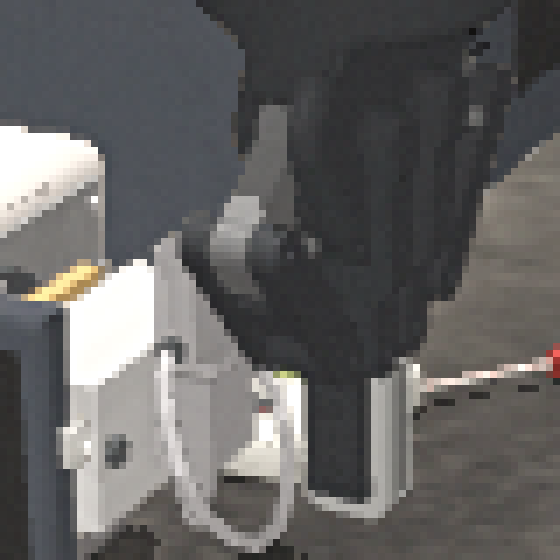

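Call:
{"op": "step_arm", "data": {"moves": [[0, -0.02, 0, 0, 0], [0, -0.03, 0, 0.01, 0], [0, -0.02, 0, 0.05, 0], [0, 0, -0.04, 0.05, 0], [0, 0, -0.06, 0, 0], [0, 0, -0.06, 0, 0], [0, 0, -0.04, 0, 0], [0, 0, 0, 0, 0], [0, 0, 0, 0, 0]]}}

```text
t: 29.72
tool_pos: [0.4121, -0.4778, 0.1808]
tool_rot: [3.099, 0.002, 0.03]
contact_force: [-0.7, -0.1, -0.0]
opening: -0.0003
```

```bash
python3 - <<'E'
import st
from h import *
im=shot('scene','s19'); cv2.imwrite('pics/s19c.png',cv2.resize(im['color'][160:240,230:310,::-1],None,fx=7,fy=7,interpolation=cv2.INTER_NEAREST))
f=lambda X:((px(im,X)+[.17,.68]-[229.5,159.5])*7).round(0)
for a in (0.3,.2,.1,0): 
    print(a,'bow',f((.5305-.0525*np.sin(a),-.273,.103-.0525*np.cos(a))),'side',[f((.5305-.028*np.sin(a),-.273+s,.103-.028*np.cos(a))) for s in (.0235,-.0235)])
print('nose',f((.5305,-.273,.053)), 'top',f((.5305,-.263,.131)))
im=shot('top','t19'); cv2.imwrite('pics/t19c.png',cv2.resize(im['color'][150:240,195:305,::-1],None,fx=6.5,fy=6.5,interpolation=cv2.INTER_NEAREST))
E
```

```text
t 29.73 p [ 0.4121 -0.4778  0.1808] yaw 0.1 zdir deg [ 1.09 -2.41] tilt in tool x,y [1.09 2.41] F [-0.7 -0.1 -0. ] op -0.0003
0.3 bow [257. 536.] side [array([181., 479.]), array([274., 408.])]
0.2 bow [239. 536.] side [array([171., 480.]), array([265., 409.])]
0.1 bow [220. 535.] side [array([161., 479.]), array([255., 408.])]
0 bow [201. 532.] side [array([151., 477.]), array([245., 407.])]
nose [201. 523.] top [173. 239.]
```

View pics/s19c.png

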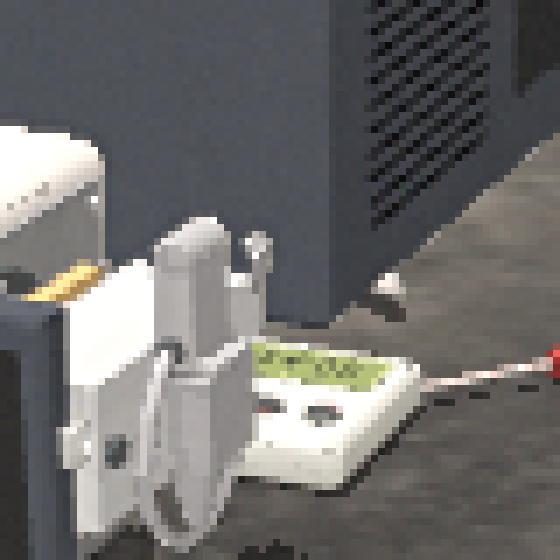

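View pics/t19c.png

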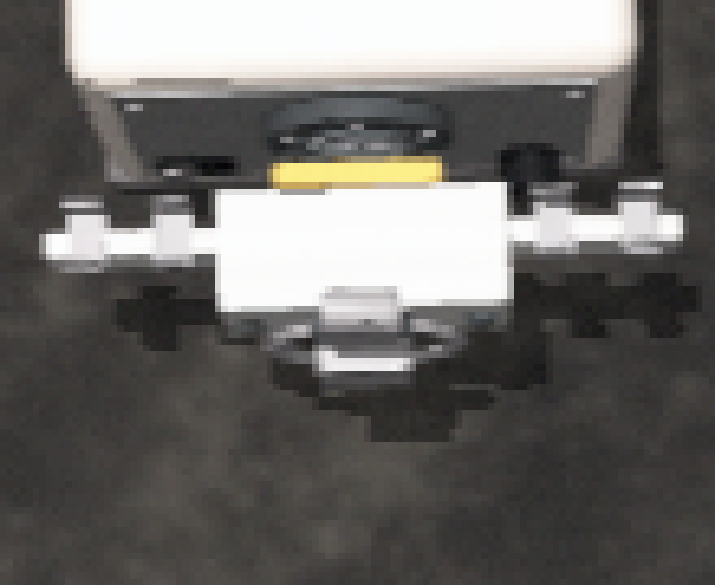

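View pics/t19.png

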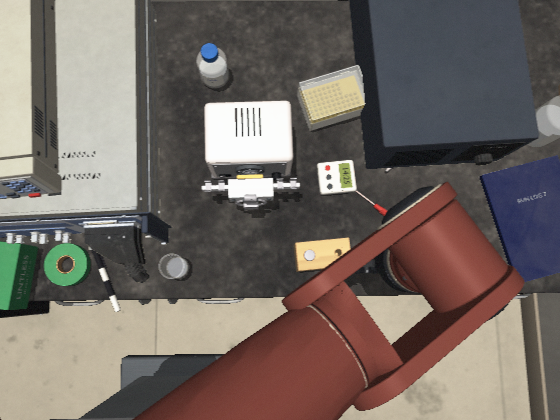

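Call:
{"op": "step_arm", "data": {"moves": [[0.5, 0, 0, 0.03, 0], [0.5, 0, 0, 0, 0], [0.5, 0, 0, 0, 0], [0.5, 0, 0, 0, 0]]}}

```text
t: 30.32
tool_pos: [0.4126, -0.4727, 0.2092]
tool_rot: [3.102, 0.01, 0.027]
contact_force: [0.3, 0.0, 0.9]
opening: 0.0428
```

```bash
python3 - <<'E'
import st
from h import *
im=shot('scene','s20'); a=cv2.imread('pics/s19.png')[160:240,225:290]; b=im['color'][160:240,225:290,::-1]
print('diff',np.abs(a.astype(int)-b).max())
cv2.imwrite('pics/s20c.png',cv2.resize(b,None,fx=7,fy=7,interpolation=cv2.INTER_NEAREST))
print(ctrl.finish_job())
E
```

```text
t 30.32 p [ 0.4126 -0.4727  0.2092] yaw 0.38 zdir deg [ 1.   -2.24] tilt in tool x,y [0.98 2.24] F [0.3 0.  0.9] op 0.0428
diff 30
the job is handed in; nothing more can be done
None
```

View pics/s20c.png

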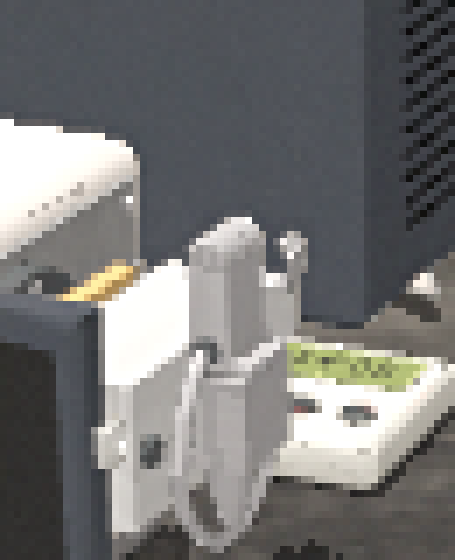

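The job is done and handed in at about 30 s of the 72 s allowed.

- **Carrier:** I pushed it back with both fingers until it bore on the sprung collar. I felt about 7–9 N and the forward motion stopped.
- **Linchpin:** I lifted it out of the block, turned it so the ring pointed out past the free end, and pressed it down the cross-hole. It caught briefly about 5 mm short of home at 19 N. I eased it sideways by about 1 mm and it went on down. It then came to a firm stop at 26 N, within 0.3 mm of the calculated height.
- **Ring:** I pressed the bow down with the fingers shut, at about 2.5 N or less. It snapped shut once I eased the fingers off.

**Last checks:** the pictures show the pin upright and fully home, the ring hanging straight down around the spindle with its bow just under the nose, and the carrier held behind the pin. The last two scene views, 0.6 s apart, look the same. The bow showed about 2–3 px away from where the model puts it, small enough to fit the calibration error. The plain pin, block, timer, driver and beaker look unmoved, and the gripper is clear and open.

**Disagreements:** my first camera estimate of the hole was about 3 mm off. I corrected it from the touch on the collar and a second picture. The arm also picked up 1–2.5° of tilt during the moves. I took most of it out before gripping the pin; about 1° remained while inserting it.

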